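Gauge the sealer gap and lock its jaw

ROBOT

A 6-joint arm with a two-finger parallel gripper is mounted at the origin on the work surface. World frame = base frame: x ahead of the robot, y to its left, z up, the work surface at z = 0. Lengths are in m, angles in rad, forces in N, time in s.
With the tool pointing down it reaches from about 0.35 to 0.85 m from the base axis. Payload 8.1 kg.
Tool frame: the origin (TCP) lies on the centre line of the jaws, within the pads' length; the fingertips stand robot.finger_overhang ahead of it and the grasp point (between the pads) lies 5 mm behind it (robot.finger_overhang is the distance from the TCP to the fingertips, in m); z points along the fingers, y is the direction in which the jaws open and shut (so a half turn about z gives the same grasp; the last joint's range is limited). The gripper opens to 93 mm and grips with 3 to 60 N. Pads are 15 mm wide; open, the fingers measure 128 mm over their backs; the gripper's body (75 mm by 188 mm) begins 65 mm behind the grasp point.
Start: joints at [-0.085, 0.13, 1.488, -0, 1.523, -0.085], TCP at [0.6, 0, 0.233] pointing down, gripper open.
Joint ranges: [-2.96, 2.96], [-0.89, 2.26], [0.02, 2.5], [-1.34, 4.48], [0, 2.73], [-2.66, 2.66]. Speed limits (rad/s): [2.39, 2.39, 2.79, 3.14, 3.14, 3.14].

INTERFACE

Orientations are given as a rotation vector (axis times angle).
In Python, from plant import robot gives the robot as it stands. The module is installed in compiled form; this text tells all that it offers.
- The arm moves only by the tool carry_out, never from a script. Its argument "commands" is a list that holds one entry, the list of rows, each a list of 4 numbers: the shift along the tool's x, y, z in cm, then the turn about the tool's z in degrees. In form: [[[tx, ty, tz, roll], ...]]. A call has 1 to 20 rows; each row shifts and turns the commanded pose from where the row before left it, along the tool's axes as they then stand; what a row does not reach is not made up. A row lasts 1/12 s, in which the tool goes at most 41.7 mm and 7.16 degrees, less where a joint would pass 70% of its speed; a pose out of reach is approached as far as the arm can. A call is refused whole if a number of a shift passes 4.17 or a number of a turn 7.16, either way. A call with a gripper value outside its range is refused whole. "claw" is the finger opening in cm, from 0 to 9.3, set as the call begins (left out, the last holds). The fingers move at their own pace and stop on an object; "grip_force" is the grip in N (left out, the last holds). Time passes only in rows, so rows that do not move let the fingers close. It gives the time, the measured TCP pose, the force and the opening at its end, in the units of the state.
- robot.read_state(): the state, without advancing time (a new reading comes with each control period).
- robot.read_camera(name): name is "scene" or "side" or "wrist"; returns the picture (420x560x3 uint8, red, green, blue); there is no depth.
- robot.camera_params(name): a dict with "mtx" (3x3 intrinsics, pixels), "R" (3x3) and "t" (3): a world point X has camera coordinates R X + t. Camera axes: x right, y down, z forward; pixel columns grow to the right and rows downward; lengths in m; the calibration is good to about 2 mm. A picture is of the moment at which its call begins: read the wrist's pose just before it. camera_params takes no time and is no camera call; for the wrist camera it gives the pose at the moment of the call.
- robot.close_job(): hands the job in, once; it reports no verdict.
The state is a dict: "t": time; "q": joint angles; "dq": joint speeds; "joint_torque": joint torques, N m; "tool_pos": TCP position; "orientation": TCP orientation; "force": force on the tool from outside, world axes, zero at the start; "wrist_torque": the same for the moment, N m; "opening": finger opening in m.
Only numpy, scipy, OpenCV 4.12 (cv2) and the standard library are available. Lean on these libraries where they do the work, as an engineer would, in place of code of your own. Each camera call takes 0.05 s, during which the arm holds its last target.

TASK

Set up the carton sealer: lay the gauge blade flat on its feed table, handle up, and slide it straight into the throat under the blue jaw until the front face of the jaw stands over the red band on the blade, then let go and leave it there. After that lift the yellow guard on the control box well up, flip the jaw-lock toggle beneath it all the way over to the green side, and lower the guard fully shut again. Do not disturb the other things on the bench.

Things in the scene. Friction and masses are not known exactly. Their poses are not given: they have to be found in the camera images.
- gauge: Loose gauge, 0.15 to 0.31 kg: flat steel blade 40 x 5 mm, x -40 to +135 mm (last 10 mm: nose 30 mm wide), with a black upright handle on top, x -35 to 35, y -11 to 11, z 5 to 50 mm: grip it across y. Red band across the blade, x 80 to 90. Origin: underside, below the handle's middle; x to the blade's tip, z up. Starts flat on the bench between the machines.
- gauge_mark (a point): Middle of the red band, on the blade's underside: at (85, 0, 0) mm in the gauge's frame, with the same axes.
- sealer: Fixed sealer with a blue jaw block, left or right; the control box is on the other side. Origin: on the bench below the middle of the jaw's front face; x points into the throat, away from the robot, z up. Steel feed table at z = 30 mm, x -190 to 0, 130 mm wide. Jaw block above it x 0 to 100, 130 mm wide, its top at z = 95 mm; housing 120 mm high behind, x 100 to 200.
- throat (a point): Middle of the throat's mouth, on its floor, in the plane of the jaw's front face: (0, 0, 30) mm in the sealer's frame, same axes. The band's middle belongs here. Throat: floor level with the feed table, 46 mm wide, 7.5 mm high, 100 mm deep; its first 13 mm flare out to about 62 mm wide and 16 mm high at the face.
- control_box: Fixed grey control box, 150 x 130 x 40 mm. Origin: on the bench, 5 mm beyond the middle of its far edge; x points away from the robot, z up; the box reaches from x = -155 to -5 mm, its panel (top) at z = 40 mm. On the panel a green patch lies to the toggle's +y side (the robot's left), a red one to its -y side.
- guard_hinge (a point): Middle of the guard's hinge line, at (-60, 0, 42) mm in the control box's frame, same axes; the hinge runs along y.
- guard (a joint): Angle of the yellow guard, rad: 0 shut, grows as it lifts up and over away from the robot, stop at 1.9. Stiff hinge: stays where it is left, about 1 N at the tab. Starts shut or up to 0.2 ajar. The guard is a hood 80 (x) by 100 (y) by 60 mm high; shut, it reaches from the hinge 80 mm towards the robot.
- guard_tab (a point): Point to pinch on the guard's black pull tab, a fin on the hood's top: 28 mm long (x), 12 mm thick (y), 36 mm tall; the point is 26 mm above the hood's top and 10 mm below the fin's top. Guard shut, it lies at (-62, 0, +86) mm from guard_hinge; it turns with the guard about the hinge. Pinched across y the fin can turn between the pads.
- toggle (a joint): Toggle lever angle, rad: 0 leans 0.5 rad to the red side (-y), 1.0 leans 0.5 rad to the green side (+y); 0.5 is upright. Stays where it is left, needs about 1 N sideways. Starts between 0 and 0.12.
- toggle_pivot (a point): The toggle's pivot, at (-105, 0, 42) mm in the control box's frame, same axes; it swings in the box's y-z plane. Under the guard when that is shut.
- toggle_tip (a point): Centre of the white ball, 16 mm across, at the toggle's end, 44 mm from its pivot; the shaft is 10 mm thick.
- pack_red: Bystander: red pack 100 x 60 x 40 mm, lying beyond the machines; leave it alone.
- pack_yellow: Bystander: yellow pack 90 x 60 x 25 mm, lying beyond the machines; leave it alone.
- pack_green: Bystander: green pack 85 x 55 x 22 mm, lying near the robot; leave it alone.
- tape_roll: Bystander: cardboard tape ring, 100 mm across, 48 mm high, lying flat on the left; leave it alone.
- bottle: Bystander: blue bottle 60 mm across, 140 mm high, on the right; leave it alone.
- screwdriver: Bystander: screwdriver lying near the robot on the left, about 25 mm high; leave it alone.
- mug: Bystander: white mug 80 mm across, 90 mm high, at the far left; leave it alone.
Mind the look-alikes: they are no part of the job. Of the things that look like the control_box, the largest one is meant.

How it is judged:
By the outcome, as a careful person would: the job done as asked, in the order asked, and still so for the second after the job is handed in, with the robot touching nothing.
It also fails if it takes over 72 s, if anything falls off the work surface, if the arm or the gripper's body presses on something with over 40 N, if the wrist force passes 120 N, or if a joint passes its speed limit or range.

## Working session

There is one attempt and no reset: what is moved stays moved. The work goes in short steps, Python scripts to look and compute and a tool call to move; the robot and the scene stay as the last step left them, time stands still between calls to the robot, and variables do not carry over. Pictures are saved under pics/ and viewed, and the job is handed in when it is done.

Besides the shell and the picture viewer there is one more tool, called as name([rows], argument=value, ...), one row to a line, values as JSON. carry_out: Moves the arm, as the interface text tells. Its arguments: {"type":"object","properties":{"commands":{"type":"array","items":{"type":"array","items":{"type":"array","items":{"type":"number"}}}},"claw":{"type":"number"},"grip_force":{"type":"number"}},"required":["commands"]}

```bash
mkdir -p pics; python3 - <<'E'
from plant import robot
import cv2
s=robot.read_state()
for k,v in s.items(): print(k,v)
print(robot.finger_overhang)
for n in ["scene","side","wrist"]:
    p=robot.camera_params(n); print(n,p)
    cv2.imwrite(f"pics/{n}0.png",robot.read_camera(n)[:,:,::-1])
E
```

```text
t 0.0
q [-8.53929539e-02  1.31126169e-01  1.48925788e+00 -9.62527302e-06
  1.52298528e+00 -8.54060985e-02]
dq [0.00072776 0.00151509 0.00060939 0.00046272 0.00105149 0.00115494]
joint_torque [-1.61290725e-03 -5.59853125e+01 -4.91755986e+01  7.67333270e-02
  3.59135563e-02 -2.97389461e-04]
tool_pos [5.99470906e-01 6.83538069e-05 2.31620069e-01]
orientation [-2.22046949e+00 -2.22049972e+00  1.80864824e-03]
force [-0.90665365  0.68034735 -0.88417841]
wrist_torque [ 0.04853309  0.04677846 -0.02571619]
opening 0.09279010631151077
0.014
scene {'mtx': array([[450.79102738,   0.        , 274.34227494],
       [  0.        , 450.79102738, 203.08684925],
       [  0.        ,   0.        ,   1.        ]]), 'R': array([[-0.72732592,  0.68592307,  0.02250655],
       [ 0.44773027,  0.49909937, -0.7419147 ],
       [-0.52012941, -0.52953693, -0.67011644]]), 't': array([ 0.40863112, -0.17983403,  1.72120622])}
side {'mtx': array([[533.77738793,   0.        , 279.14355017],
       [  0.        , 533.77738793, 208.88527536],
       [  0.        ,   0.        ,   1.        ]]), 'R': array([[-0.98849831, -0.15104482, -0.0075207 ],
       [-0.09604393,  0.66540941, -0.74027419],
       [ 0.11681892, -0.73103747, -0.67226301]]), 't': array([0.54217538, 0.14023435, 1.65661412])}
wrist {'mtx': array([[308.72170476,   0.        , 275.88232315],
       [  0.        , 308.72170476, 209.18319983],
       [  0.        ,   0.        ,   1.        ]]), 'R': array([[ 0.9999982 ,  0.00115197, -0.00150584],
       [ 0.0015012 , -0.96620569,  0.25776795],
       [-0.00115801, -0.25776975, -0.96620568]]), 't': array([-0.5993189 , -0.03248645,  0.38959438])}
```

View pics/scene0.png

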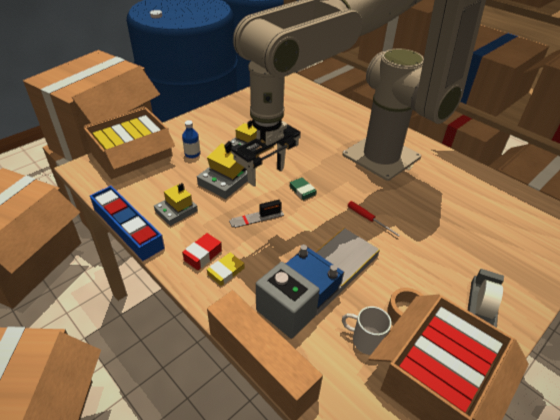

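View pics/side0.png

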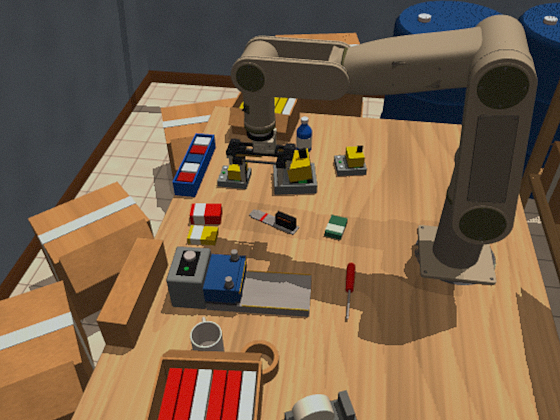

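View pics/wrist0.png

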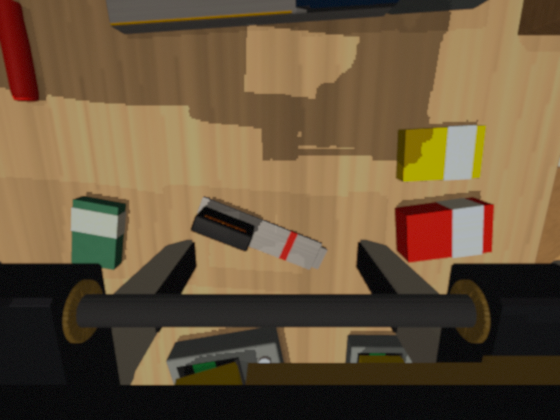

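```bash
python3 - <<'E'
import cv2
def crop(n,x0,y0,x1,y1,f,o):
    im=cv2.imread(f"pics/{n}.png")[y0:y1,x0:x1]
    im=cv2.resize(im,None,fx=f,fy=f,interpolation=cv2.INTER_CUBIC)
    # ticks
    for x in range((x0//10+1)*10,x1,10): cv2.line(im,((x-x0)*f,0),((x-x0)*f,10 if x%50 else 25),(255,0,255),1)
    for y in range((y0//10+1)*10,y1,10): cv2.line(im,(0,(y-y0)*f),(10 if y%50 else 25,(y-y0)*f),(255,0,255),1)
    cv2.imwrite(f"pics/{o}.png",im)
crop("side0",215,130,375,240,5,"c_side_box")
crop("side0",160,240,320,320,5,"c_side_seal")
crop("scene0",150,110,310,230,5,"c_scene_box")
crop("scene0",250,225,390,335,5,"c_scene_seal")
E
```

```text
(no output)
```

View pics/c_side_box.png

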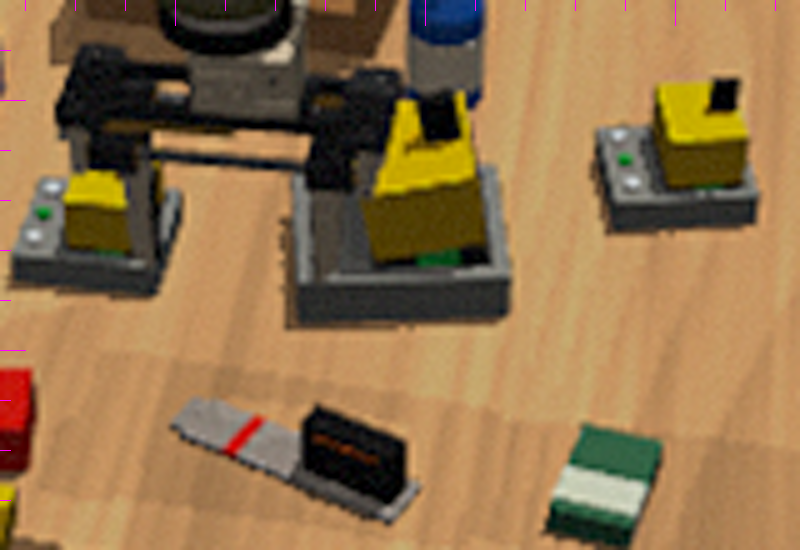

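View pics/c_side_seal.png

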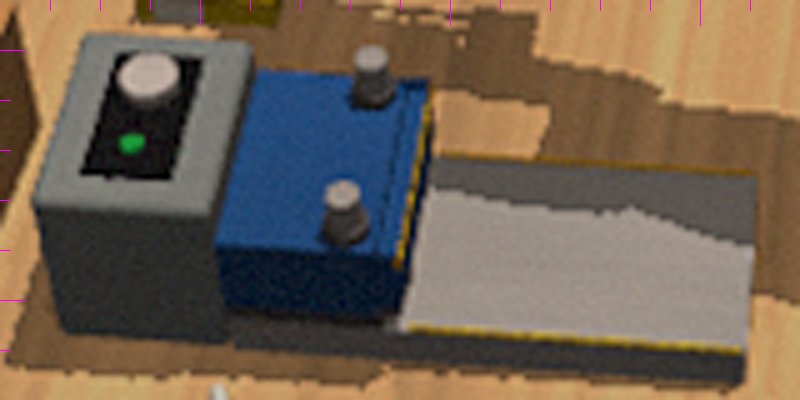

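View pics/c_scene_box.png

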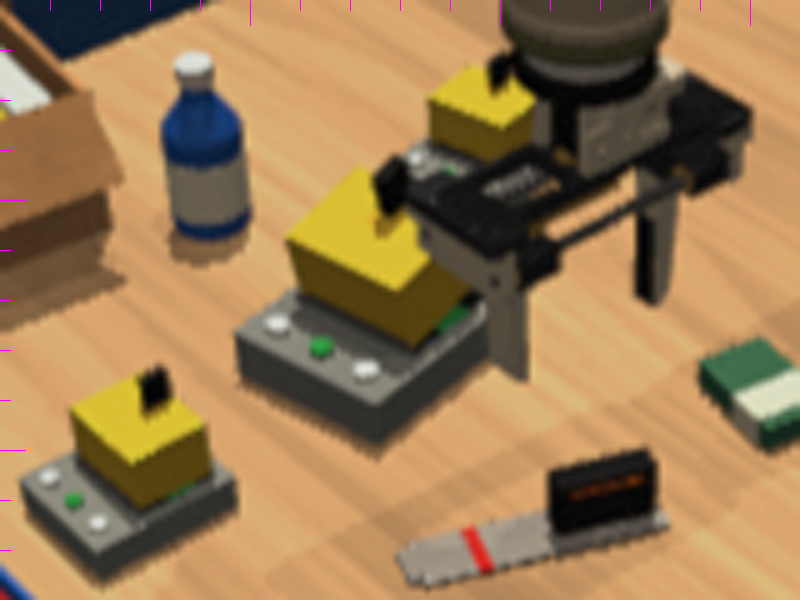

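View pics/c_scene_seal.png

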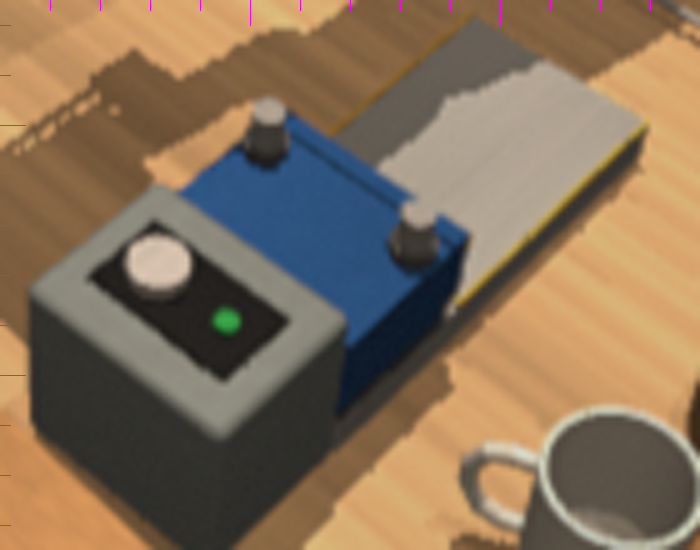

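The picture shows three control-box-like units: side px (233,172), (295,172) and (351,160). The middle one, at (295,172), is clearly the largest in the enlarged crop, so it is the control box. The sealer is on the left and its jaw front is near side px (243,275). The gauge lies at side px (270,220).

```bash
cat > h.py <<'E'
import numpy as np, cv2
from scipy.optimize import least_squares
def crop(n,x0,y0,x1,y1,f,o):
    im=cv2.imread(f"pics/{n}.png")[y0:y1,x0:x1]
    im=cv2.resize(im,None,fx=f,fy=f,interpolation=cv2.INTER_CUBIC)
    for x in range((x0//10+1)*10,x1,10): cv2.line(im,((x-x0)*f,0),((x-x0)*f,10 if x%50 else 25),(255,0,255),1)
    for y in range((y0//10+1)*10,y1,10): cv2.line(im,(0,(y-y0)*f),(10 if y%50 else 25,(y-y0)*f),(255,0,255),1)
    cv2.imwrite(f"pics/{o}.png",im)
def proj(p,X):
    c=np.atleast_2d(X)@p["R"].T+p["t"]; u=c@p["mtx"].T
    return u[:,:2]/u[:,2:]
def place(v,P):
    c,s=np.cos(v[2]),np.sin(v[2]); P=np.atleast_2d(np.array(P,float))
    return np.c_[v[0]+c*P[:,0]-s*P[:,1], v[1]+s*P[:,0]+c*P[:,1], P[:,2]]
def ray(p,uv,z):
    d=p["R"].T@np.linalg.inv(p["mtx"])@np.array([uv[0],uv[1],1.]); C=-p["R"].T@p["t"]
    return C+d*(z-C[2])/d[2]
def fit(obs,v0):
    """obs: list of (cam params, point mm local, pixel)"""
    def r(v): return np.concatenate([(proj(p,place(v,[np.array(P)/1000]))[0]-np.array(u)) for p,P,u in obs])
    s=least_squares(r,v0,loss="soft_l1"); return s.x, r(s.x).reshape(-1,2)
E
python3 - <<'E'
from h import *
crop("wrist0",180,185,340,285,5,"c_wr_g")
crop("wrist0",100,0,560,60,1,"x")
from plant import robot
S=robot.camera_params("side");C=robot.camera_params("scene")
sd=lambda x,y:(160+x/5,240+y/5)
sc=lambda x,y:(250+x/5,225+y/5)
obs=[(S,(-190,-65,30),sd(757,175)),(S,(-190,65,30),sd(745,350)),
(S,(0,-65,95),sd(432,82)),
(S,(200,-65,120),sd(85,33)),(S,(100,-65,120),sd(255,42)),(S,(100,65,120),sd(212,215)),(S,(200,65,120),sd(35,205)),
(C,(-190,65,30),sc(645,128)),(C,(-190,-65,30),sc(475,17)),(C,(0,65,95),sc(468,238)),(C,(0,-65,95),sc(290,112)),
(C,(200,-65,120),sc(32,290)),(C,(200,65,120),sc(220,437)),(C,(100,65,120),sc(345,325)),(C,(100,-65,120),sc(155,187))]
v,r=fit(obs,[0.7,0.25,0]); print(v,np.degrees(v[2]));print(r.round(1).tolist())
# gauge rough
g=lambda x,y:(215+x/5,130+y/5)
obs=[(S,(90,-20,5),g(258,416)) ,(S,(-40,20,5),g(390,522)),(S,(-40,-20,5),g(418,488)),(S,(135,0,5),g(182,412)),(S,(35,-11,50),g(318,405)),(S,(-35,-11,50),g(407,443))]
for k in (0,): 
  v,r=fit(obs,[0.6,0.05,0]); print(v,np.degrees(v[2]));print(r.round(1).tolist())
E
```

```text
[0.61276666 0.25051925 0.06214312] 3.560538546765445
[[-0.3, -0.2], [-0.0, 0.9], [-0.9, -0.7], [-1.2, -1.1], [-0.7, -0.8], [-1.1, -0.1], [-2.5, -0.5], [2.0, -0.8], [0.2, -0.6], [1.5, -0.5], [-1.1, -1.2], [-1.0, -0.6], [1.1, 1.2], [3.0, -1.5], [1.7, -2.2]]
[ 0.53333475 -0.04073573 -0.41169365] -23.588308593818343
[[-0.6, 0.1], [-0.1, 0.5], [0.6, -0.0], [0.1, -0.4], [-0.4, -0.2], [0.3, -0.0]]
```

View pics/c_wr_g.png

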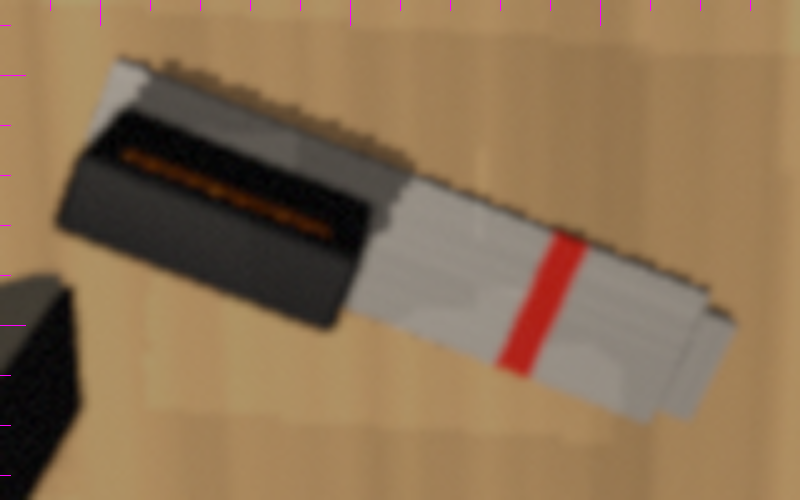

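```bash
python3 - <<'E'
from h import *
from plant import robot
W=robot.camera_params("wrist");S=robot.camera_params("side")
print(-W["R"].T@W["t"])
w=lambda x,y:(180+x/5,185+y/5)
obs=[(W,(-40,20,5),w(118,58)),(W,(125,20,5),w(708,290)),(W,(135,15,5),w(735,322)),(W,(135,-15,5),w(690,420)),(W,(125,-20,5),w(650,422)),
(W,(80,20,5),w(555,235)),(W,(90,20,5),w(588,243)),(W,(80,-20,5),w(498,366)),(W,(90,-20,5),w(530,376)),
(W,(-35,-11,50),w(58,225)),(W,(-35,11,50),w(82,158)),(W,(35,11,50),w(355,268)),(W,(35,-11,50),w(330,328))]
v,r=fit(obs,[0.55,-0.04,-0.4]); print(v,np.degrees(v[2]));print(r.round(1).tolist())
E
```

```text
[0.59985435 0.06972448 0.38402936]
[ 0.53727275 -0.0488768  -0.39156482] -22.435011370312655
[[-0.5, -0.0], [0.8, 0.7], [0.7, 0.3], [0.2, 0.0], [-0.1, 0.1], [-0.2, -0.8], [0.3, 0.4], [-0.7, -0.6], [-0.1, 0.1], [-2.3, 1.3], [-0.9, -2.4], [2.4, -1.9], [0.5, 2.5]]
```

```bash
cat >> h.py <<'E'
def overlay(src,p,v,segs,x0,y0,x1,y1,f,o):
    im=cv2.imread(f"pics/{src}.png")[y0:y1,x0:x1]; im=cv2.resize(im,None,fx=f,fy=f,interpolation=cv2.INTER_CUBIC)
    for poly,col in segs:
        u=(proj(p,place(v,np.array(poly)/1000.))+.5-[x0,y0])*f
        cv2.polylines(im,[np.round(u).astype(int)],False,col,1)
    cv2.imwrite(f"pics/{o}.png",im)
def rect(x0,x1,y0,y1,z): return [(x0,y0,z),(x1,y0,z),(x1,y1,z),(x0,y1,z),(x0,y0,z)]
GA=[(rect(-40,125,-20,20,5),(0,255,0)),(rect(80,90,-20,20,5),(255,0,0)),(rect(125,135,-15,15,5),(0,255,0)),(rect(-35,35,-11,11,50),(255,255,0)),(rect(-35,35,-11,11,5),(255,0,255))]
E
python3 - <<'E'
from h import *
from plant import robot
W=robot.camera_params("wrist");S=robot.camera_params("side");C=robot.camera_params("scene")
w=lambda x,y:(180+x/5-.4,185+y/5-.4)
obs=[(W,(-40,20,5),w(118,58)),(W,(125,20,5),w(708,290)),(W,(135,15,5),w(735,322)),(W,(135,-15,5),w(690,420)),(W,(125,-20,5),w(650,422)),
(W,(80,20,5),w(555,235)),(W,(90,20,5),w(588,243)),(W,(80,-20,5),w(498,366)),(W,(90,-20,5),w(530,376))]
v,r=fit(obs,[0.55,-0.04,-0.4]); print(v,np.degrees(v[2]));print(r.round(1).tolist())
overlay("wrist0",W,v,GA,180,185,340,285,5,"o1")
overlay("side0",S,v,GA,240,195,320,245,8,"o2")
overlay("scene0",C,v,GA,220,190,300,240,8,"o3")
E
```

```text
[ 0.53663018 -0.04841283 -0.38974551] -22.330772746921813
[[-0.7, 0.1], [0.8, 0.6], [0.7, 0.2], [0.3, -0.1], [-0.1, 0.1], [-0.3, -0.8], [0.2, 0.4], [-0.7, -0.6], [-0.1, 0.1]]
```

View pics/o1.png

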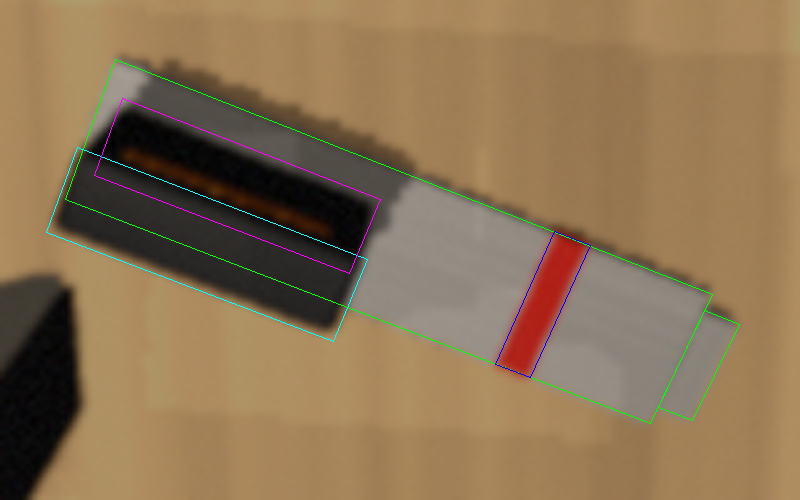

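View pics/o2.png

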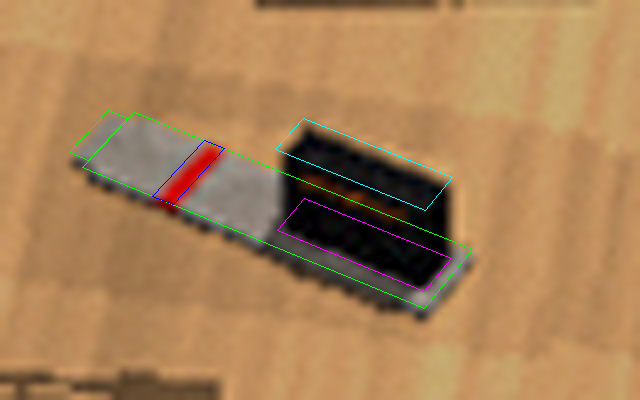

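View pics/o3.png

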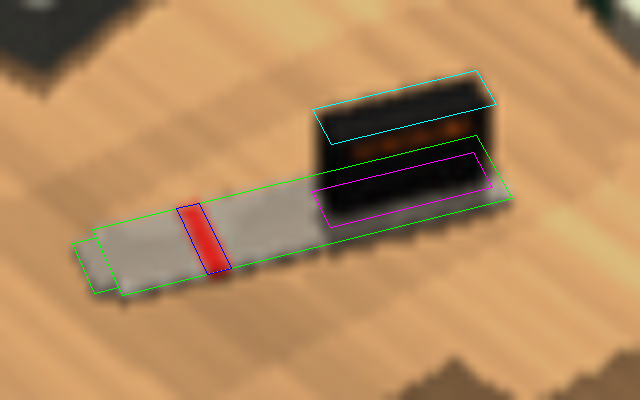

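carry_out([
  [[-1.2,-1.57,2,0],[-1.2,-1.57,2,0],[-1.2,-1.57,2,0],[-1.2,-1.57,2,0],[0,0,0,-6.77],[0,0,0,-6.77],[0,0,0,-6.77],[0,0,0,-6.77],[0,0,0,-6.77],[0,0,0,-6.77],[0,0,0,-6.77],[0,0,0,-6.77],[0,0,0,-6.77],[0,0,0,-6.77],[0,0,0,0],[0,0,0,0]],
], claw=5)

```text
t: 1.48
tool_pos: [0.537, -0.0479, 0.1524]
orientation: [-0.613, -3.081, 0.0]
force: [-0.3, -0.5, -0.3]
opening: 0.0498
```

```bash
cat > look.py <<'E'
import sys,pickle,cv2
from plant import robot
tag=sys.argv[1]; cams=sys.argv[2:]
s=robot.read_state()
print("t %.2f"%s["t"],"pos",s["tool_pos"].round(4) if hasattr(s["tool_pos"],"round") else s["tool_pos"],"ori",s["orientation"],"F",s["force"],"open",s["opening"])
for n in cams:
    p=robot.camera_params(n); pickle.dump(p,open(f"pics/{n}{tag}.pkl","wb"))
    cv2.imwrite(f"pics/{n}{tag}.png",robot.read_camera(n)[:,:,::-1])
E
python3 look.py 1 wrist side scene
```

```text
t 1.48 pos [ 0.537  -0.0479  0.1524] ori [-6.13189443e-01 -3.08068720e+00  8.77594277e-06] F [-0.3093005  -0.5474866  -0.26696688] open 0.04979376308171105
```

View pics/wrist1.png

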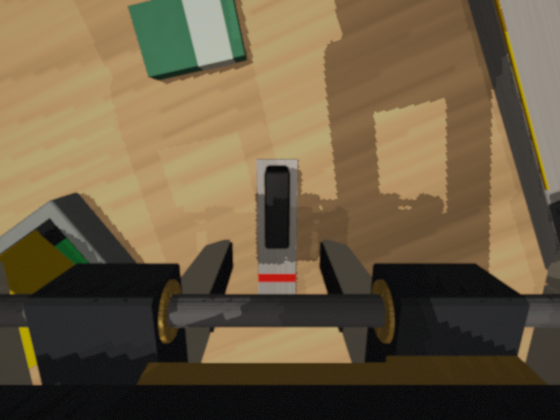

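View pics/side1.png

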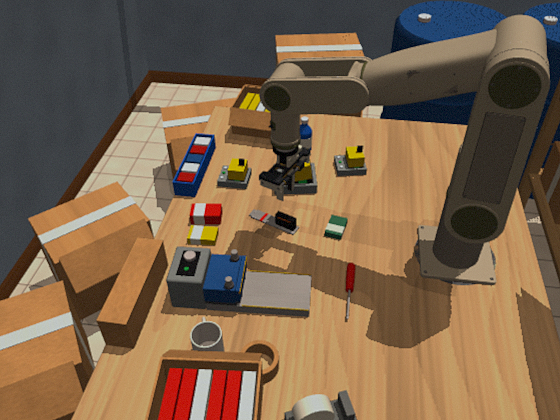

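View pics/scene1.png

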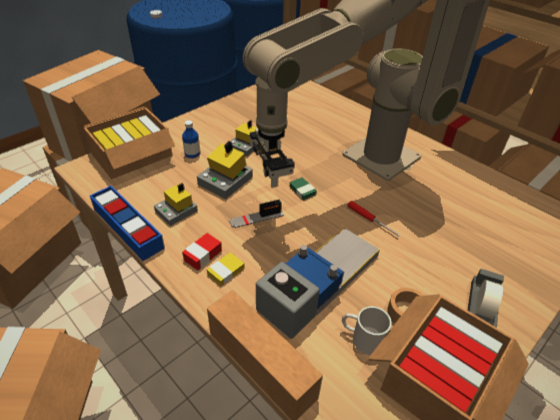

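```bash
python3 - <<'E'
from h import *
import pickle
W=pickle.load(open("pics/wrist1.pkl","rb"))
obs=[(W,(-40,-20,5),(298,159.5)),(W,(-40,20,5),(256.5,159.5)),(W,(85,20,5),(258.5,278)),(W,(85,-20,5),(296.5,278))]
# image right is +? try both
v,r=fit(obs,[0.537,-0.048,-0.39]); print(v,r.round(1).tolist())
obs=[(p,(a[0],-a[1],a[2]),u) for p,a,u in obs]
v,r=fit(obs,[0.537,-0.048,-0.39]); print(v,np.degrees(v[2]),r.round(1).tolist())
E
```

```text
[ 0.5353446  -0.05194282 -0.39142127] [[-45.9, 0.2], [37.1, 0.2], [33.4, -0.3], [-42.0, -0.3]]
[ 0.53698794 -0.04790741 -0.38880035] -22.276619336367524 [[0.0, 0.2], [0.0, 0.3], [0.2, -0.2], [-0.3, -0.3]]
```

carry_out([
  [[0,0,3,0],[0,0,3,0],[0,0,3,0],[0,0,2.5,0],[0,0,1.1,0],[0,0,0,0],[0,0,0,0]],
])

```text
t: 2.22
tool_pos: [0.5372, -0.048, 0.0269]
orientation: [-0.609, -3.081, 0.0]
force: [0.2, 0.5, 0.2]
opening: 0.0503
```

carry_out([
  [[0,0,0,0],[0,0,0,0],[0,0,0,0],[0,0,0,0],[0,0,0,0],[0,0,0,0]],
], claw=1.5, grip_force=30)

```text
t: 2.72
tool_pos: [0.5379, -0.048, 0.0275]
orientation: [0.607, 3.081, 0.0]
force: [-1.2, 0.8, 5.3]
opening: 0.0219
```

carry_out([
  [[0,0,-2,0],[0,0,-4,0],[0,0,-4,0],[0,0,-2,0],[0,0,0,-6.46],[0,0,0,-6.46],[0,0,0,-6.46],[0,0,0,-6.46],[0,0,0,0],[0,0,0,0]],
])

```text
t: 3.55
tool_pos: [0.5368, -0.0479, 0.1462]
orientation: [0.091, -3.139, -0.0]
force: [-0.2, 0.4, -1.6]
opening: 0.0221
```

```bash
python3 look.py 2 wrist side scene
```

```text
t 3.55 pos [ 0.5368 -0.0479  0.1462] ori [ 9.14223140e-02 -3.13933127e+00 -2.69126447e-04] F [-0.16018088  0.35590151 -1.61839058] open 0.02211841546005998
```

View pics/wrist2.png

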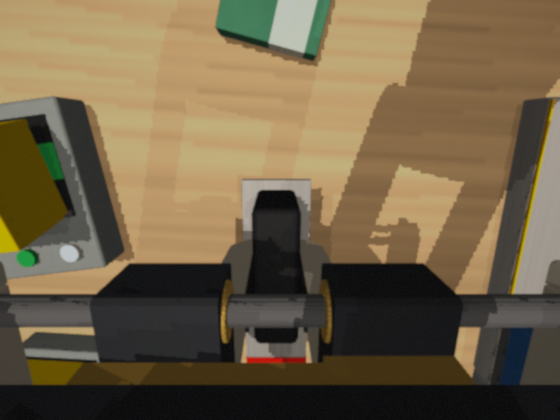

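View pics/scene2.png

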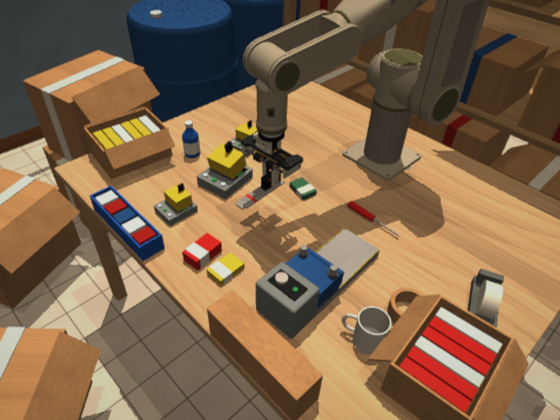

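carry_out([
  [[-1.66,1.5,-1.25,0],[-1.66,3.65,-1.25,0],[-1.66,3.65,-1.25,0],[-1.66,3.65,-1.25,0],[-1.66,3.65,-1.25,0],[-1.66,3.65,-1.25,0],[-1.66,3.65,-1.25,0],[-1.66,3.65,-1.25,0],[0,2.15,0,0],[0,0,0,0],[0,0,0,0],[0,0,0,0]],
])

```text
t: 4.7
tool_pos: [0.6506, 0.249, 0.2451]
orientation: [0.095, -3.139, 0.001]
force: [0.0, -0.4, -3.1]
opening: 0.0216
```

```bash
python3 look.py 3 wrist side scene
```

```text
t 4.70 pos [0.6506 0.249  0.2451] ori [ 9.54865715e-02 -3.13890156e+00  1.40953750e-03] F [ 0.02973184 -0.39149824 -3.14370473] open 0.02160843822998868
```

View pics/wrist3.png

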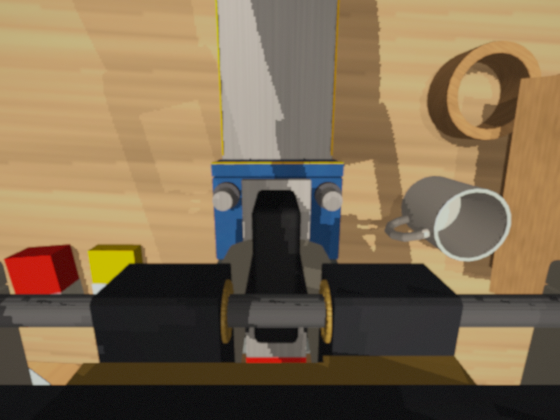

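View pics/side3.png

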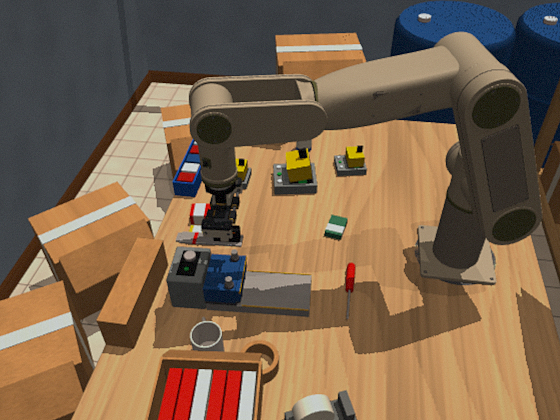

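```bash
python3 - <<'E'
from h import *
crop("wrist3",200,130,360,250,5,"c3"); crop("wrist3",200,0,360,60,5,"c3b")
E
```

```text
(no output)
```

View pics/c3.png

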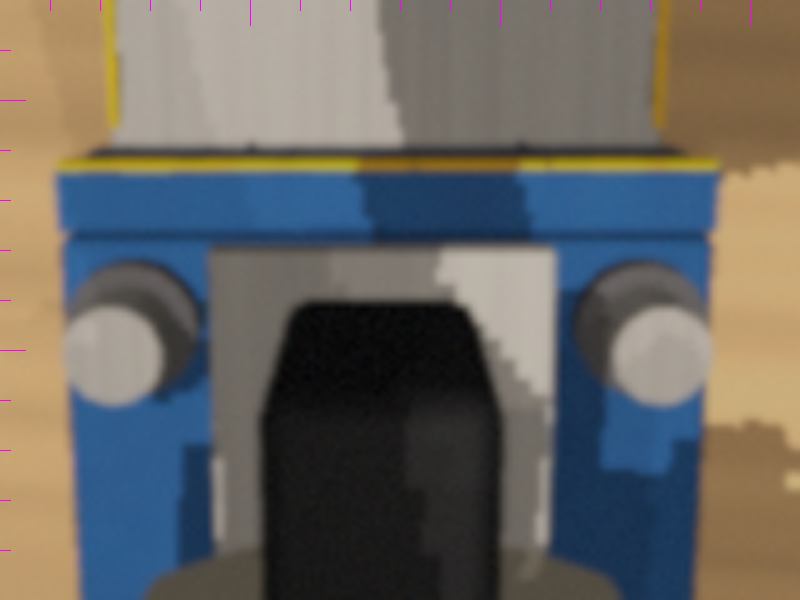

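View pics/c3b.png

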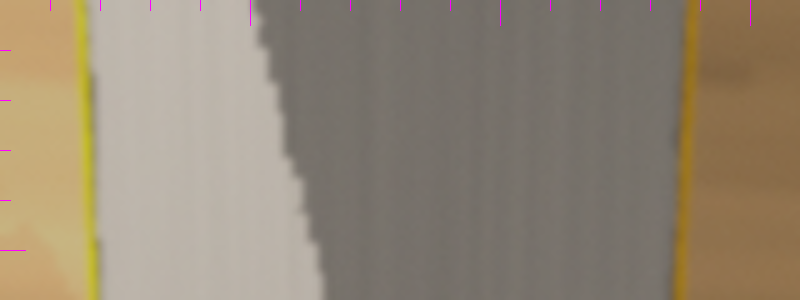

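```bash
python3 - <<'E'
from h import *
import pickle
W=pickle.load(open("pics/wrist3.pkl","rb"))
print("cam",-W["R"].T@W["t"])
q=lambda x,y:(200+x/5-.4,130+y/5-.4); b=lambda x,y:(200+x/5-.4,y/5-.4)
L1,L2=ray(W,b(78,2),.03),ray(W,q(107,120),.03); R1,R2=ray(W,b(697,2),.03),ray(W,q(662,120),.03)
for n,p in (("L1",L1),("L2",L2),("R1",R1),("R2",R2)): print(n,p.round(4))
a=[np.degrees(np.arctan2(*(d[1::-1]))) for d in (L2-L1,R2-R1)];print("yaws",a,"width",np.linalg.norm(L1-R1),np.linalg.norm(L2-R2))
mid1,mid2=(L1+R1)/2,(L2+R2)/2; print("mids",mid1,mid2)
A,B=ray(W,q(56,160),.095),ray(W,q(719,160),.095); print("jaw",A,B,np.linalg.norm(A-B),np.degrees(np.arctan2(*(B-A)[1::-1])),(A+B)/2)
A,B=ray(W,q(62,235),.095),ray(W,q(711,235),.095); print("lip",A,B,np.linalg.norm(A-B))
A,B=ray(W,q(110,150),.03),ray(W,q(662,150),.03); print("table-jaw face?",A,B)
v=[0.6128,.2505,.0621]
SE=[(rect(-190,0,-65,65,30),(0,255,0)),(rect(0,100,-65,65,95),(255,255,0)),(rect(100,200,-65,65,120),(0,255,255))]
pickle.dump(SE,open("SE.pkl","wb"))
overlay("wrist3",W,v,SE,200,0,360,120,5,"o4")
E
```

```text
cam [0.57988484 0.24342838 0.39738307]
L1 [0.4555 0.1716 0.03  ]
L2 [0.6136 0.1803 0.03  ]
R1 [0.4475 0.3006 0.03  ]
R2 [0.6055 0.3104 0.03  ]
yaws [np.float64(3.1356725093150155), np.float64(3.5728478254973077)] width 0.1292170555996207 0.13042523169499906
mids [0.45150335 0.23609103 0.03      ] [0.60953305 0.24535294 0.03      ]
jaw [0.61593617 0.18165139 0.095     ] [0.60791648 0.31048564 0.095     ] 0.12908362168370305 93.5619622724609 [0.61192632 0.24606851 0.095     ]
lip [0.6305838  0.18295147 0.095     ] [0.62262468 0.31064313 0.095     ] 0.12793947184218044
table-jaw face? [0.62054166 0.18108928 0.03      ] [0.61244406 0.31119762 0.03      ]
```

```bash
python3 - <<'E'
from h import *
import pickle
W=pickle.load(open("pics/wrist3.pkl","rb"))
q=lambda x,y:(200+x/5-.4,130+y/5-.4)
z=.2451-.0275+.005
A,B=ray(W,q(209,246),z),ray(W,q(557,246),z); m=(A+B)/2; ps=np.degrees(np.arctan2(*(B-A)[1::-1]))-90
C,D=ray(W,q(214,540),z),ray(W,q(550,540),z)
print(A,B,np.linalg.norm(A-B),m,ps, (C+D)/2)
c,s=np.cos(np.radians(ps)),np.sin(np.radians(ps))
d=(m-np.array([.6506,.249,0]))[:2]; print("rear rel tcp along/lat",d@[c,s],d@[-s,c])
from scipy.spatial.transform import Rotation as R
M=R.from_rotvec([9.54865715e-02,-3.13890156e+00,1.40953750e-03]).as_matrix(); print(M.round(4), np.degrees(np.arctan2(-M[0,1],M[1,1])))
p=pickle.load(open("pics/side3.pkl","rb"))
SE=pickle.load(open("SE.pkl","rb"))
overlay("wrist3",W,[.612,.2459,.0614],SE,200,0,360,120,5,"o4")
E
```

```text
[0.60941093 0.22524081 0.2226    ] [0.60693904 0.2648905  0.2226    ] 0.03972667210173442 [0.60817498 0.24506566 0.2226    ] 3.567377490205999 [0.64369951 0.24715956 0.2226    ]
rear rel tcp along/lat -0.04258761257818788 -0.0012869399369060436
[[-9.982e-01 -6.080e-02 -1.200e-03]
 [-6.080e-02  9.982e-01 -9.000e-04]
 [ 1.300e-03 -9.000e-04 -1.000e+00]] 3.484874995592985
```

View pics/o4.png

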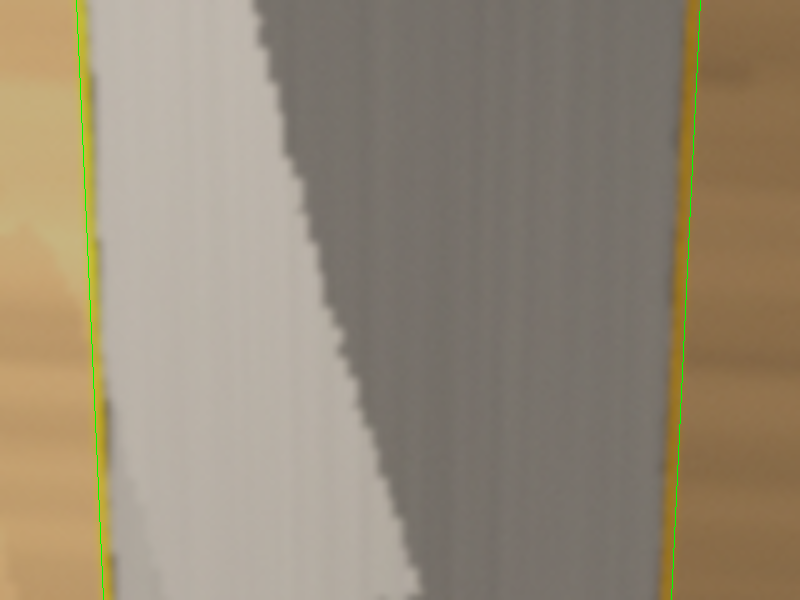

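carry_out([
  [[2,0,0,0],[3.84,0,0,0],[3.84,0,0,0],[3.84,0,0,0],[3.84,0,0,0],[1.85,0,2,0],[0,0,3.5,0],[0,0,3.5,0],[0,0,3.5,0],[0,0,2.5,0],[0,0,2,0],[0,0,0,0],[0,0,0,0],[0,0,0,0]],
])

```text
t: 6.02
tool_pos: [0.4603, 0.2376, 0.0777]
orientation: [-0.095, 3.138, 0.001]
force: [0.3, -0.1, -1.7]
opening: 0.0217
```

```bash
python3 look.py 4 wrist side scene; python3 -c "
from h import *
crop('side4',190,225,340,325,5,'c4')"
```

```text
t 6.02 pos [0.4603 0.2376 0.0777] ori [-9.53648712e-02  3.13811463e+00  1.12102669e-03] F [ 0.31383434 -0.08766244 -1.66347092] open 0.021686275106003114
```

View pics/wrist4.png

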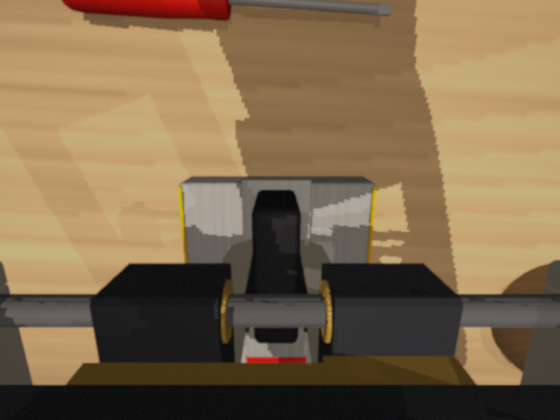

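View pics/c4.png

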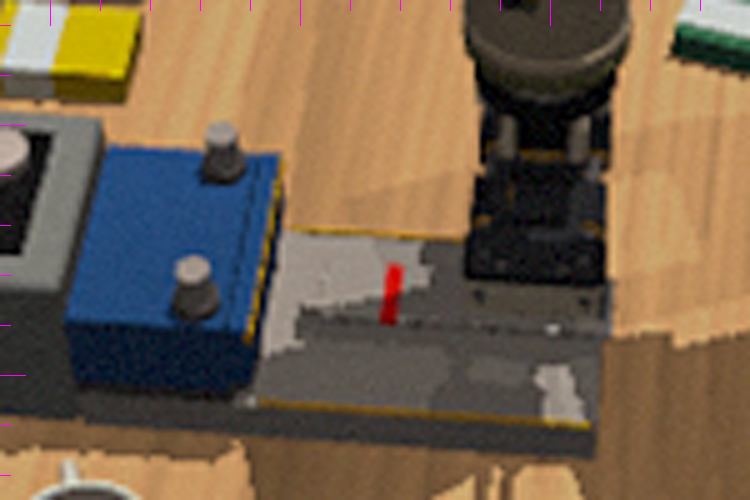

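carry_out([
  [[0,0.1,0.8,0],[0,0,0.8,0],[0,0,0.2,0],[0,0,0,0],[0,0,0,0]],
])

```text
t: 6.58
tool_pos: [0.4589, 0.2387, 0.0575]
orientation: [0.097, -3.14, 0.0]
force: [0.1, 0.3, -0.9]
opening: 0.0219
```

carry_out([
  [[0,0,0.1,0],[0,0,0,0],[0,0,0,0]],
])

```text
t: 6.83
tool_pos: [0.4589, 0.2387, 0.0574]
orientation: [0.097, -3.14, 0.0]
force: [-5.3, -1.5, 7.8]
opening: 0.0219
```

carry_out([
  [[-0.5,0,-0.05,0],[-1,0,0,0],[-1,0,0,0],[-1,0,0,0],[-0.5,0,0,0],[0,0,0,0],[0,0,0,0]],
])

```text
t: 7.42
tool_pos: [0.4994, 0.2412, 0.0574]
orientation: [-0.097, 3.139, 0.0]
force: [1.7, 0.8, -0.3]
opening: 0.0217
```

```bash
python3 look.py 5 wrist side; python3 -c "
from h import *
crop('side5',190,225,340,325,5,'c5')"
```

```text
t 7.42 pos [0.4994 0.2412 0.0574] ori [-9.66509820e-02  3.13938882e+00  1.15884119e-04] F [ 1.74896111  0.8007924  -0.27649095] open 0.021697913181489087
```

View pics/wrist5.png

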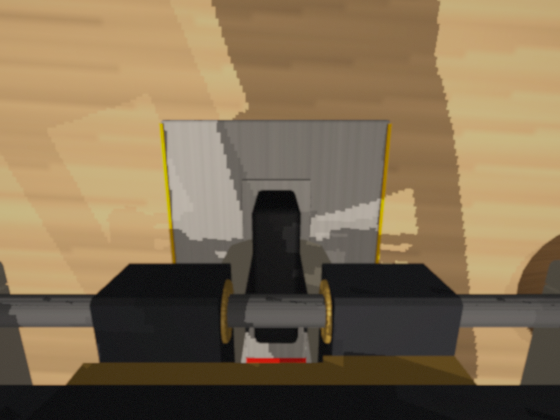

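View pics/c5.png

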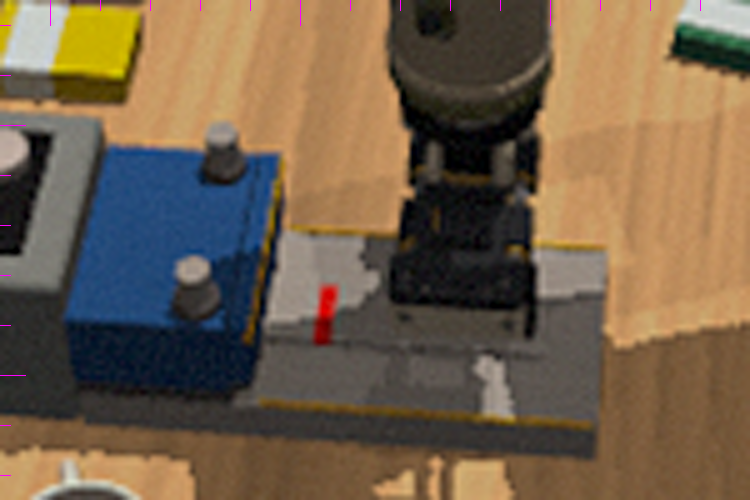

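```bash
cat > rel.py <<'E'
import sys
from h import *
import pickle
tag,rt,rb=sys.argv[1],float(sys.argv[2]),float(sys.argv[3])
W=pickle.load(open(f"pics/wrist{tag}.pkl","rb"))
T=ray(W,(276,rt),.030);B=ray(W,(276.5,rb),.035)
print(T,B,"gauge origin sealer x by wrist:",-190+np.linalg.norm((B-T)[:2])*1000+40)
E
python3 -c "
from h import *
crop('wrist5',220,100,340,200,6,'c5w')"; python3 rel.py 5 121 180
```

```text
[0.42532565 0.23512666 0.03      ] [0.45772711 0.23745333 0.035     ] gauge origin sealer x by wrist: -117.51511321968283
```

View pics/c5w.png

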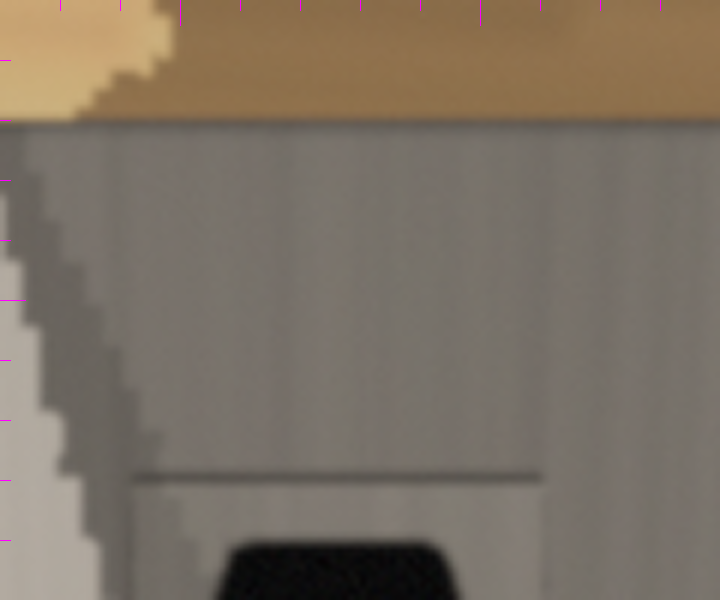

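carry_out([
  [[-0.6,0,0,0],[-0.8,0,0,0],[-0.8,0,0,0],[-0.6,0,0,0],[-0.3,0,0,0],[0,0,0,0],[0,0,0,0],[0,0,0,0]],
])

```text
t: 8.18
tool_pos: [0.5304, 0.2431, 0.0575]
orientation: [-0.097, 3.139, 0.0]
force: [1.8, 0.2, -0.5]
opening: 0.0217
```

```bash
python3 look.py 6 wrist side; python3 -c "
from h import *
crop('side6',215,250,315,325,8,'c6');crop('wrist6',210,50,330,195,5,'c6w')"
```

```text
t 8.18 pos [0.5304 0.2431 0.0575] ori [-9.68276109e-02  3.13926490e+00  1.47979893e-04] F [ 1.76978896  0.18668252 -0.51271931] open 0.021745546947470683
```

View pics/c6.png

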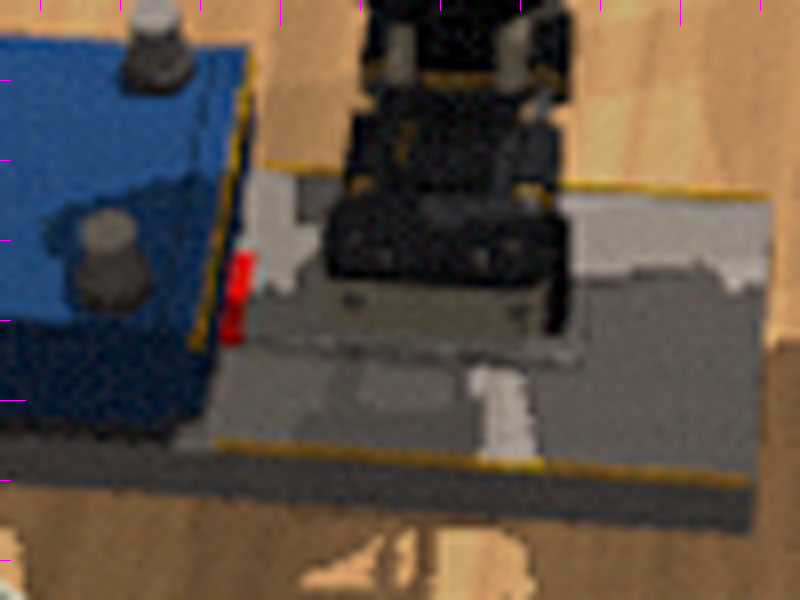

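View pics/c6w.png

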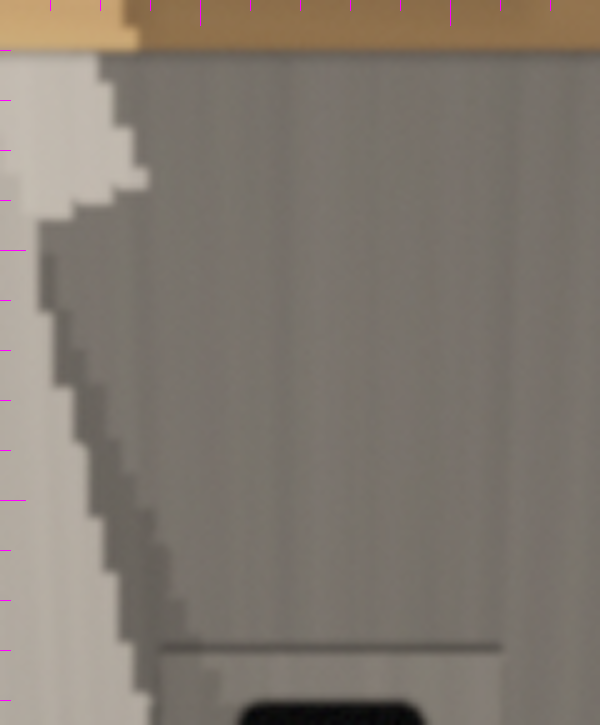

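```bash
python3 rel.py 6 59.7 179.9; python3 - <<'E'
from h import *
import pickle
S=pickle.load(open("pics/side6.pkl","rb"))
print("side cam",-S["R"].T@S["t"])
s=lambda x,y:(215+x/8-.5,250+y/8-.5)
# fit sealer shift in side image from nearby features
obs=[(S,(0,-65,95),s(250,48)),(S,(0,65,95),s(194,345)),(S,(-190,-65,30),s(770,197)),(S,(-190,65,30),s(748,482)),(S,(0,65,30),s(205,443))]
v,r=fit(obs,[.612,.246,.061]);print(v,np.degrees(v[2]),r.round(1).tolist())
c,si=np.cos(v[2]),np.sin(v[2])
for u in [(255,255),(240,342),(228,255),(218,342)]:
    P=ray(S,s(*u),.035); d=P[:2]-v[:2]; print(u,"sealer xy mm",1000*(d@[c,si]),1000*(d@[-si,c]))
segs=pickle.load(open("SE.pkl","rb"))+[([(a,b,35+0),(a,-b,35)],(255,0,255)) for a,b in((-5,20),(5,20))]+[([(0,31,30),(0,31,46),(0,-31,46),(0,-31,30)],(255,255,255))]
overlay("side6",S,v,segs,215,250,315,325,8,"o6")
E
```

```text
[0.42486414 0.23502203 0.03      ] [0.48858135 0.23932436 0.035     ] gauge origin sealer x by wrist: -86.13770863404037
side cam [0.35588422 1.19962652 1.22156981]
[0.61399618 0.24863589 0.06467672] 3.705702826842981 [[-0.6, -0.3], [-0.0, -1.9], [-0.0, 0.1], [0.7, 0.4], [-0.0, 0.8]]
(255, 255) sealer xy mm -6.6660153163348985 -18.662113854042403
(240, 342) sealer xy mm -6.637178730550137 21.1968040407508
(228, 255) sealer xy mm 3.02334842099141 -17.879093789829927
(218, 342) sealer xy mm 1.1068031448517013 21.82457464621222
```

View pics/o6.png

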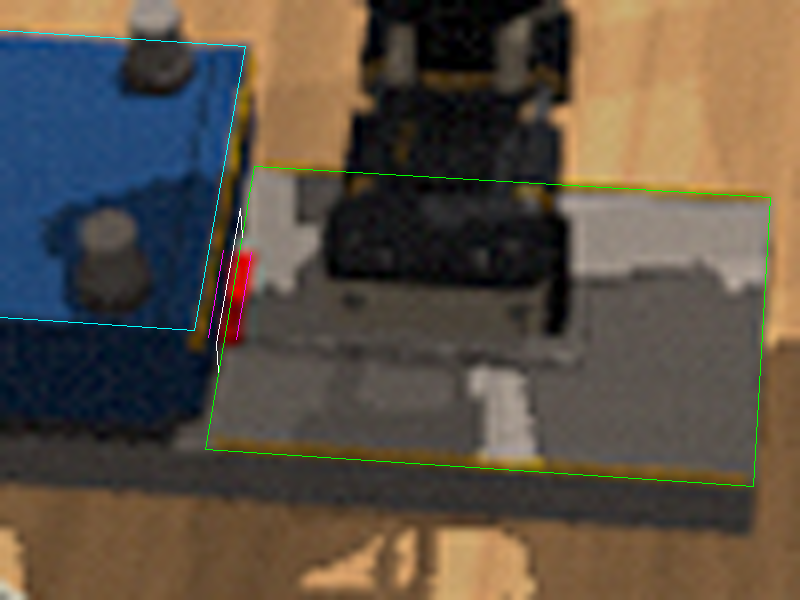

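carry_out([
  [[-0.13,0,0,0],[0,0,0,0],[0,0,0,0],[0,0,0,0]],
])

```text
t: 8.62
tool_pos: [0.5307, 0.2431, 0.0575]
orientation: [0.097, -3.139, 0.0]
force: [-5.2, 0.2, 5.0]
opening: 0.0219
```

carry_out([
  [[0,0,0,0],[0,0,0,0],[0,0,0,0],[0,0,0,0],[0,0,-1.5,0],[0,0,-3,0],[0,0,-3.5,0],[0,0,-3.5,0],[0,0,-3.5,0],[0,0,-2,0],[0,0,0,0],[0,0,0,0]],
], claw=4.5)

```text
t: 9.62
tool_pos: [0.5323, 0.2435, 0.2292]
orientation: [-0.097, 3.137, 0.002]
force: [0.1, -0.1, -0.4]
opening: 0.0449
```

```bash
python3 look.py 7 wrist side scene; python3 -c "
from h import *
crop('side7',215,250,315,325,8,'c7');crop('wrist7',180,90,380,240,4,'c7w')"
```

```text
t 9.62 pos [0.5323 0.2435 0.2292] ori [-9.68032223e-02  3.13655614e+00  1.76946986e-03] F [ 0.13514843 -0.05168703 -0.43432297] open 0.04487558425660282
```

View pics/c7.png

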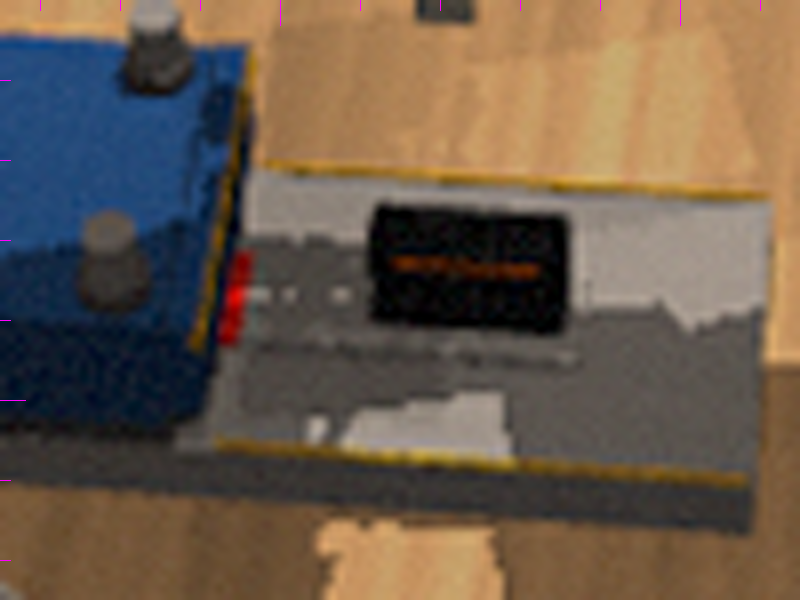

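View pics/wrist7.png

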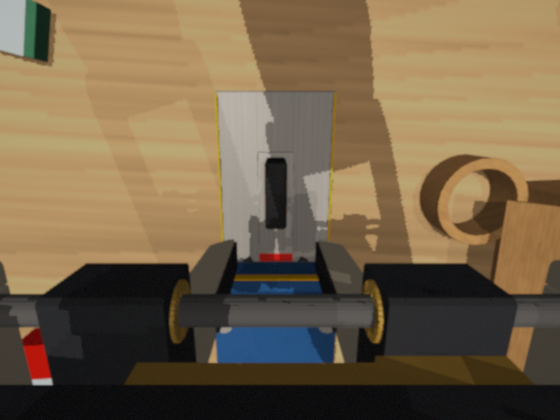

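View pics/side7.png

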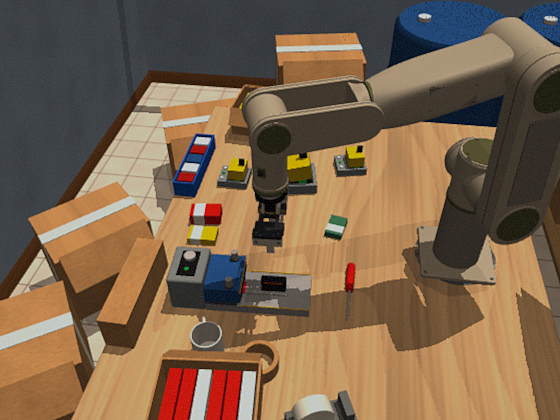

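View pics/scene7.png

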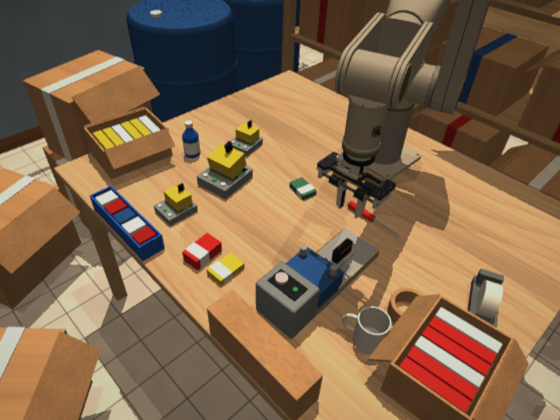

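```bash
python3 rel.py 7 91.5 152; python3 -c "
from h import *
crop('wrist7',200,80,360,280,4,'c7w');crop('scene7',180,120,270,200,8,'c7b')"
python3 - <<'E'
from h import *
import pickle
S=pickle.load(open("pics/side7.pkl","rb"))
s=lambda x,y:(215+x/8-.5,250+y/8-.5)
v=[.6140,.2486,.0647]
c,si=np.cos(v[2]),np.sin(v[2])
for u,z in [((251,252),.035),((239,342),.035),((568,215),.08),((378,207),.08)]:
    P=ray(S,s(*u),z); d=P[:2]-v[:2]; print(u,"sealer xy mm",1000*(d@[c,si]),1000*(d@[-si,c]))
E
```

```text
[0.42552448 0.23548545 0.03      ] [0.48870924 0.24002321 0.035     ] gauge origin sealer x by wrist: -86.65249473323044
(251, 252) sealer xy mm -5.046900962849979 -19.897046809468325
(239, 342) sealer xy mm -6.286197486963391 21.26154439394117
(568, 215) sealer xy mm -120.42337135748467 -8.028080393367327
(378, 207) sealer xy mm -53.89464932408788 -6.326953274041004
```

View pics/c7w.png

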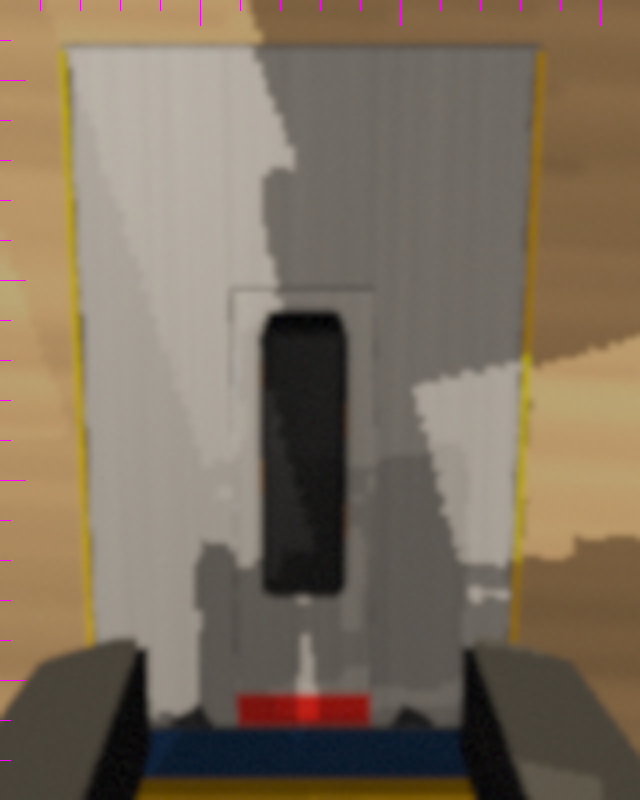

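View pics/c7b.png

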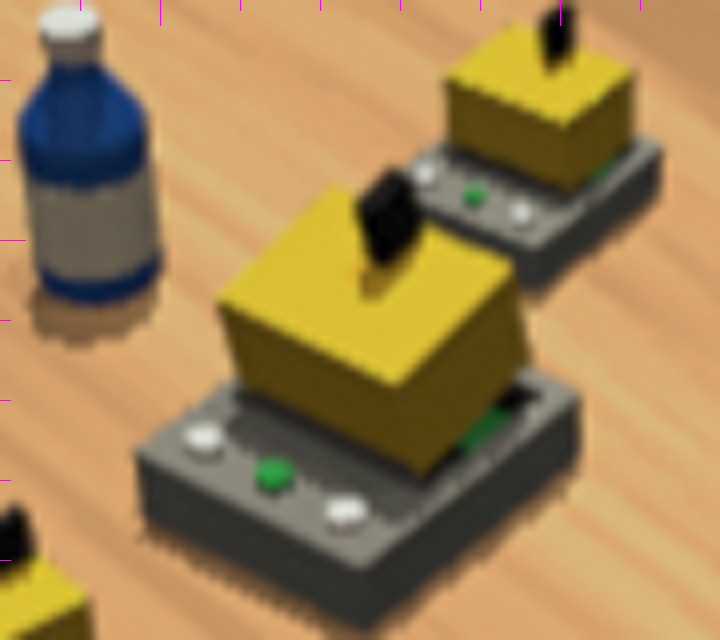

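```bash
python3 - <<'E'
from h import *
import pickle
W=pickle.load(open("pics/wrist7.pkl","rb"))
f=lambda r,z: ray(W,(276,r/4+80-.4),z)
T=f(46,.03);B=f(289,.035);H1,H2=f(314,.08),f(593,.08);D=f(694,.035)
n=lambda a,b:1000*np.linalg.norm((a-b)[:2])
print("T-B",n(T,B),"B-band",n(B,D),"handle",n(H1,H2),"T-band",n(T,D))
print("width", 1000*np.linalg.norm(ray(W,(200+64/4-.4,80+60/4),.03)-ray(W,(200+543/4-.4,80+60/4),.03)), "blade w",1000*np.linalg.norm(ray(W,(200+238/4-.4,80+700/4),.035)-ray(W,(200+369/4-.4,80+700/4),.035)))
E
```

```text
T-B 63.58255719587327 B-band 120.60328868461617 handle 71.02810824214933 T-band 184.18584584698073
width 128.266260460477 blade w 39.61846456442329
```

```bash
python3 - <<'E'
from h import *
from plant import robot
S=robot.camera_params("side");C=robot.camera_params("scene")
s=lambda x,y:(215+x/5-.4,130+y/5-.4); c=lambda x,y:(180+x/8-.5,120+y/8-.5)
o1=[(C,(-5,65,40),c(362,570)),(C,(-5,-65,40),c(137,452)),(C,(-155,65,40),c(581,400)),(C,(-5,65,0),c(362,632)),(C,(-155,65,0),c(580,465)),(C,(-5,-65,0),c(142,520))]
o2=[(S,(-5,65,40),s(299,280)),(S,(-155,65,40),s(511,275)),(S,(-5,65,0),s(303,322)),(S,(-155,65,0),s(508,318)),(S,(-155,-65,40),s(498,167)),(S,(-5,-65,40),s(294,172))]
for o in(o1,o2,o1+o2):
    v,r=fit(o,[.6,-.2,0]);print(v.round(4),np.degrees(v[2]),r.round(1).tolist())
W=__import__("pickle").load(open("pics/wrist2.pkl","rb"))
print(proj(W,place(v,[(-.005,.065,.04),(-.155,.065,.04)])))
E
```

```text
[ 0.6169 -0.2636  0.183 ] 10.486037700323635 [[-0.2, -0.1], [-1.0, -0.4], [0.5, -0.8], [0.4, 1.2], [0.8, -0.0], [-0.5, 0.1]]
[ 0.6133 -0.263   0.1817] 10.40970293948965 [[-0.4, 0.2], [0.5, 0.1], [-1.0, 0.6], [0.7, 0.3], [0.2, -1.0], [-0.2, -1.0]]
[ 0.6148 -0.2642  0.1786] 10.234227175642575 [[0.1, -0.4], [-0.5, -0.8], [1.0, -1.0], [0.7, 0.9], [1.2, -0.3], [-0.1, -0.3], [-0.8, -0.0], [0.1, -0.0], [-1.4, 0.3], [0.2, 0.1], [-0.1, -1.2], [-0.5, -1.3]]
[[105.83644915 267.26325355]
 [ 56.53286171  93.73645744]]
```

carry_out([
  [[-0.08,-2,-0.8,0],[-0.08,-3.69,-0.6,0],[-0.08,-3.69,-0.6,0],[-0.08,-3.69,-0.6,0],[-0.08,-3.69,-0.5,0],[-0.08,-3.69,-0.5,0],[-0.08,-3.69,-0.5,0],[-0.08,-3.69,-0.5,0],[-0.08,-3.69,-0.5,0],[-0.08,-3.69,-0.5,0],[-0.08,-3.69,-0.5,0],[-0.08,-3.69,-0.5,0],[-0.08,-3.69,-0.5,0],[-0.08,-3.69,-0.4,0],[-0.08,-1.69,0,0],[0,0,0,-6.8],[0,0,0,0],[0,0,0,0]],
], claw=4)

```text
t: 11.27
tool_pos: [0.5746, -0.2715, 0.3004]
orientation: [0.278, -3.127, -0.003]
force: [0.6, -0.4, -0.6]
opening: 0.04
```

```bash
python3 look.py 8 wrist side scene
```

```text
t 11.27 pos [ 0.5746 -0.2715  0.3004] ori [ 0.27775239 -3.12672193 -0.00319294] F [ 0.57466341 -0.43469948 -0.55315572] open 0.03999620125620878
```

View pics/wrist8.png

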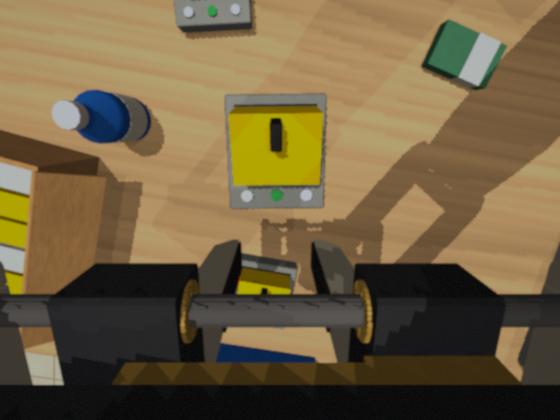

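View pics/side8.png

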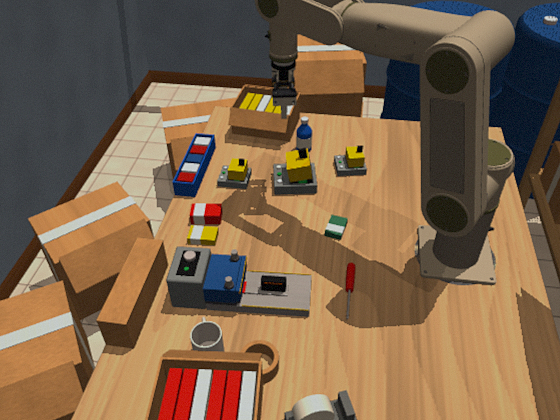

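```bash
python3 -c "
from h import *
crop('wrist8',215,80,340,220,5,'c8w');crop('side8',265,140,325,200,10,'c8s')"
```

```text
(no output)
```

View pics/c8w.png

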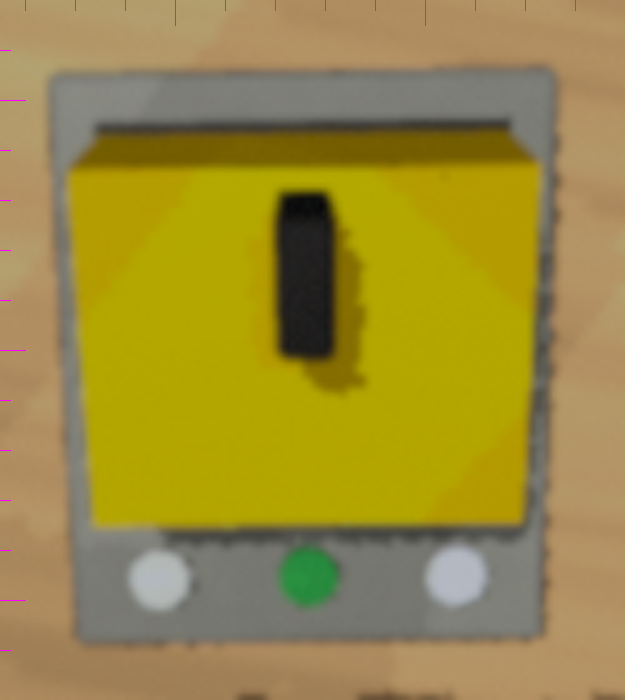

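View pics/c8s.png

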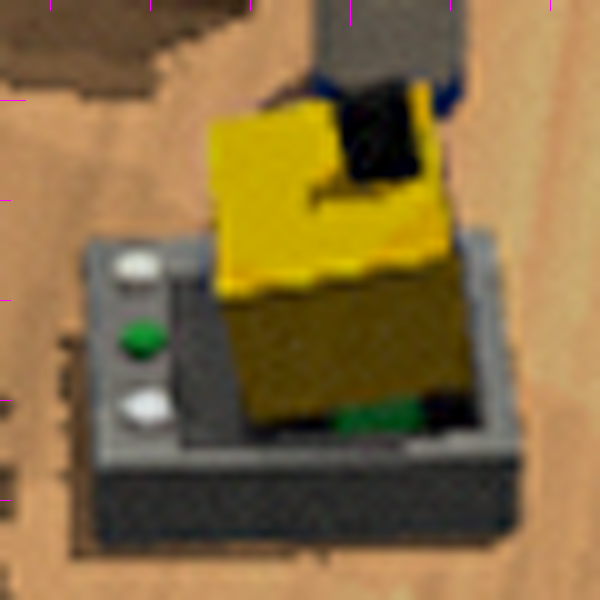

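```bash
cat > box.py <<'E'
from h import *
def gpt(g,P): # hinge-frame mm -> box frame m; lifts: x negative side goes up, rotating about +y by +g
    x,y,z=P; c,s=np.cos(g),np.sin(g)
    # lifting: point (-80,0,0) -> z up: z' = z*c - x*s ; x' = x*c + z*s
    return np.array([x*c+z*s-60, y, z*c-x*s+42])/1000
def fitbox(fixed,hood,v0):
    def r(v):
        a=[proj(p,place(v[:3],[np.array(P)/1000]))[0]-u for p,P,u in fixed]
        a+=[proj(p,place(v[:3],[gpt(v[3],P)]))[0]-u for p,P,u in hood]
        return np.concatenate(a)
    s=least_squares(r,v0,loss="soft_l1"); return s.x,r(s.x).reshape(-1,2)
E
python3 - <<'E'
from box import *
import pickle
W=pickle.load(open("pics/wrist8.pkl","rb"));S=pickle.load(open("pics/side8.pkl","rb"))
w=lambda x,y:np.array((215+x/5-.4,80+y/5-.4)); s=lambda x,y:np.array((265+x/10-.5,140+y/10-.5))
fx=[(W,(-155,-65,40),w(50,74)),(W,(-155,65,40),w(554,69)),(W,(-5,-65,40),w(80,642)),(W,(-5,65,40),w(542,636))]
hd=[(W,(-80,-50,60),w(67,171)),(W,(-80,50,60),w(541,164)),(W,(0,-50,60),w(92,527)),(W,(0,50,60),w(527,524)),
(W,(-76,-6,96),w(277,216)),(W,(-76,6,96),w(333,216)),(W,(-48,-6,96),w(280,358)),(W,(-48,6,96),w(333,358))]
v,r=fitbox(fx,hd,[.615,-.264,.18,.1]);print(v.round(4),np.degrees(v[2]),r.round(1).tolist())
fs=[(S,(-5,65,40),s(97,462)),(S,(-155,65,40),s(517,452)),(S,(-5,-65,40),s(88,240)),(S,(-155,-65,40),s(493,232))]
hs=[(S,(-80,50,60),s(455,255)),(S,(0,50,60),s(222,295)),(S,(0,-50,60),s(212,123)),(S,(0,50,0),s(250,423)),(S,(-80,50,0),s(475,395))]
v2,r=fitbox(fs,hs,[.615,-.264,.18,.1]);print(v2.round(4),r.round(1).tolist())
for q in (v,v2):
    print("tab",place(q[:3],[gpt(q[3],(-62,0,86))]),"hinge",place(q[:3],[(-.06,0,.042)]),"piv",place(q[:3],[(-.105,0,.042)]))
E
```

```text
[ 0.616  -0.264   0.1912  0.1769] 10.95297721822519 [[-1.1, -0.4], [1.5, -0.8], [-1.0, 1.3], [0.7, 1.3], [-0.4, -0.3], [0.5, -0.2], [0.1, 0.4], [-0.3, -0.2], [-0.7, -0.2], [0.8, -0.4], [-0.7, 0.6], [0.9, 0.4]]
[ 0.6143 -0.2625  0.1789  0.1632] [[-0.5, 0.2], [0.8, 0.2], [-0.3, -0.5], [0.4, -0.6], [-0.1, 0.4], [-0.1, -0.1], [-0.1, -0.3], [-0.1, 0.5], [0.2, -0.1]]
tab [[ 0.5120271  -0.28409666  0.13756987]] hinge [[ 0.55708657 -0.27537636  0.042     ]] piv [[ 0.51290632 -0.28392651  0.042     ]]
tab [[ 0.50875917 -0.281541    0.13693073]] hinge [[ 0.55520875 -0.27313907  0.042     ]] piv [[ 0.51092733 -0.28114881  0.042     ]]
```

carry_out([
  [[3.23,0,0,-0.6],[3.23,0,1.5,0],[0,0,3.5,0],[0,0,3.5,0],[0,0,3.5,0],[0,0,2.5,0],[0,0,1.5,0],[0,0,0.6,0],[0,0,0,0],[0,0,0,0]],
])

```text
t: 12.25
tool_pos: [0.5122, -0.2834, 0.1374]
orientation: [-0.299, 3.127, -0.001]
force: [-1.0, 0.1, 0.4]
opening: 0.0401
```

```bash
python3 look.py 9 wrist side scene;python3 -c "
from h import *
crop('scene9',180,110,280,210,6,'c9w');crop('side9',255,120,335,200,8,'c9s')"
```

```text
t 12.25 pos [ 0.5122 -0.2834  0.1374] ori [-2.99339887e-01  3.12654551e+00 -9.17564692e-04] F [-0.95712824  0.06974973  0.44398548] open 0.04005472458368766
```

View pics/c9s.png

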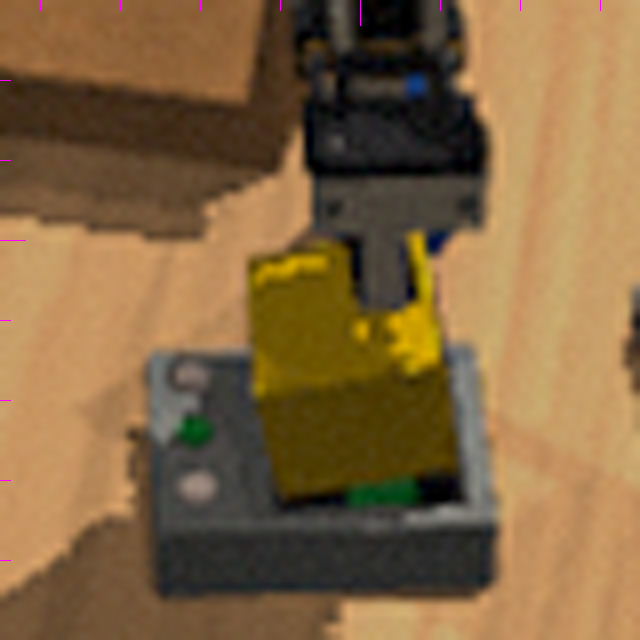

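View pics/wrist9.png

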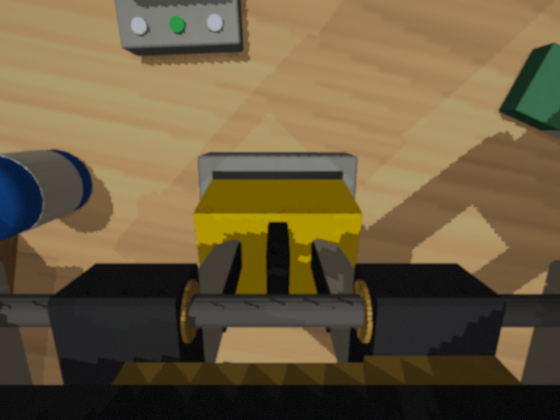

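View pics/c9w.png

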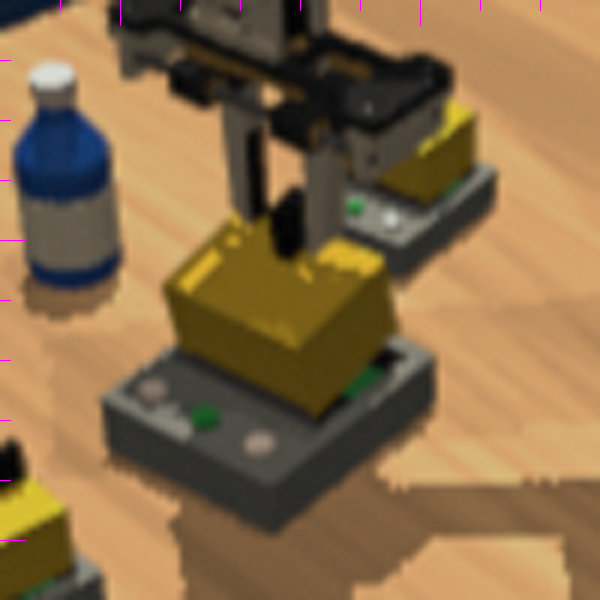

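carry_out([
  [[0.1,0,0.3,0],[0,0,0,0],[0,0,0,0],[0,0,0,0],[0,0,0,0],[0,0,0,0],[0,0,0,0]],
], claw=0.5, grip_force=12)

```text
t: 12.98
tool_pos: [0.5105, -0.283, 0.1335]
orientation: [0.3, -3.127, -0.002]
force: [-2.0, 4.9, 4.1]
opening: 0.0121
```

```bash
python3 - <<'E'
import numpy as np
r=np.hypot(62,86);a0=np.arctan2(86,-62)
g=np.r_[0.17:1.50:20j]
x=r*np.cos(a0-g);z=r*np.sin(a0-g)
for i in range(len(g)-1): print([round(-(x[i+1]-x[i])/10,2),0,round(-(z[i+1]-z[i])/10,2),0],end=", ")
print(x[0],z[0]+42,x[-1],z[-1]+42)
E
```

```text
[np.float64(-0.68), 0, np.float64(-0.3), 0], [np.float64(-0.7), 0, np.float64(-0.25), 0], [np.float64(-0.71), 0, np.float64(-0.2), 0], [np.float64(-0.73), 0, np.float64(-0.15), 0], [np.float64(-0.73), 0, np.float64(-0.1), 0], [np.float64(-0.74), 0, np.float64(-0.05), 0], [np.float64(-0.74), 0, np.float64(0.0), 0], [np.float64(-0.74), 0, np.float64(0.05), 0], [np.float64(-0.73), 0, np.float64(0.1), 0], [np.float64(-0.73), 0, np.float64(0.15), 0], [np.float64(-0.71), 0, np.float64(0.21), 0], [np.float64(-0.7), 0, np.float64(0.25), 0], [np.float64(-0.68), 0, np.float64(0.3), 0], [np.float64(-0.65), 0, np.float64(0.35), 0], [np.float64(-0.63), 0, np.float64(0.39), 0], [np.float64(-0.6), 0, np.float64(0.44), 0], [np.float64(-0.57), 0, np.float64(0.48), 0], [np.float64(-0.53), 0, np.float64(0.52), 0], [np.float64(-0.5), 0, np.float64(0.55), 0], -46.55657352863113 137.24959559637597 81.39886234455109 109.92808851287384
```

Pinched the tab (opening 12.1 mm, which matches the fin). I'll follow the arc halfway and check.

carry_out([
  [[-0.68,0,-0.3,0],[-0.7,0,-0.25,0],[-0.71,0,-0.2,0],[-0.73,0,-0.15,0],[-0.73,0,-0.1,0],[-0.74,0,-0.05,0],[-0.74,0,0,0],[-0.74,0,0.05,0],[-0.73,0,0.1,0],[0,0,0,0]],
])

```text
t: 13.82
tool_pos: [0.5754, -0.2706, 0.142]
orientation: [-0.301, 3.127, 0.001]
force: [-0.1, 4.9, -0.6]
opening: 0.0119
```

carry_out([
  [[-0.73,0,0.15,0],[-0.71,0,0.21,0],[-0.7,0,0.25,0],[-0.68,0,0.3,0],[-0.65,0,0.35,0],[-0.63,0,0.39,0],[-0.6,0,0.44,0],[-0.57,0,0.48,0],[-0.53,0,0.52,0],[-0.5,0,0.55,0],[0,0,0,0],[0,0,0,0]],
])

```text
t: 14.82
tool_pos: [0.6375, -0.2587, 0.106]
orientation: [-0.3, 3.125, 0.001]
force: [2.9, 4.7, -0.8]
opening: 0.0115
```

```bash
python3 look.py 10 side scene;python3 -c "
from h import *
crop('scene10',180,110,280,210,6,'c10w');crop('side10',255,120,335,200,8,'c10s')"
```

```text
t 14.82 pos [ 0.6375 -0.2587  0.106 ] ori [-3.00335567e-01  3.12533032e+00  9.66601510e-04] F [ 2.88354555  4.6837631  -0.81325389] open 0.011530182701866391
```

View pics/c10s.png

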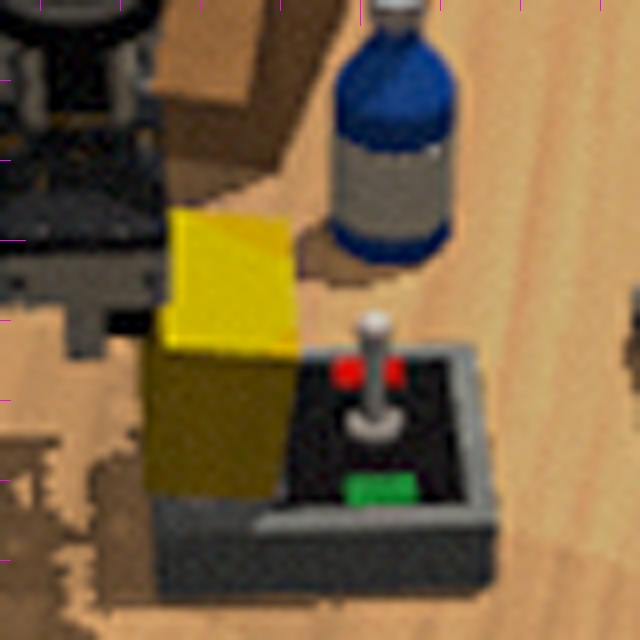

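View pics/c10w.png

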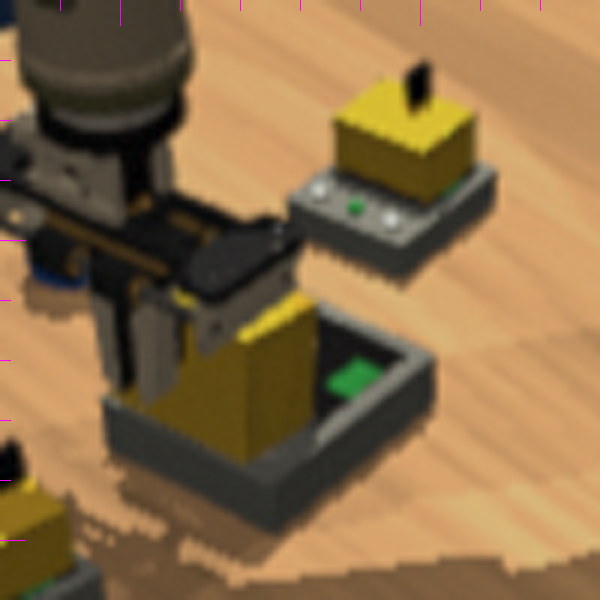

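carry_out([
  [[0,0,0,0],[0,0,0,0],[0,0,0,0],[0,0,-1,0],[0,0,-3,0],[0,0,-4,0],[0,0,-4,0],[0,0,-2,0],[1.5,0,0,0],[3.7,0,0,0],[3.7,0,0,0],[0,0,0,0],[0,0,0,0]],
], claw=3)

```text
t: 16.0
tool_pos: [0.5473, -0.277, 0.2467]
orientation: [-0.296, 3.128, -0.0]
force: [0.5, 0.6, 0.2]
opening: 0.0298
```

```bash
python3 look.py 11 wrist side scene;python3 -c "
from h import *
crop('scene11',180,110,280,210,6,'c11w');crop('side11',255,120,335,200,8,'c11s')"
```

```text
t 16.00 pos [ 0.5473 -0.277   0.2467] ori [-2.96099994e-01  3.12758328e+00 -4.22199981e-04] F [0.46758033 0.57158421 0.21744834] open 0.02983861908079796
```

View pics/c11s.png

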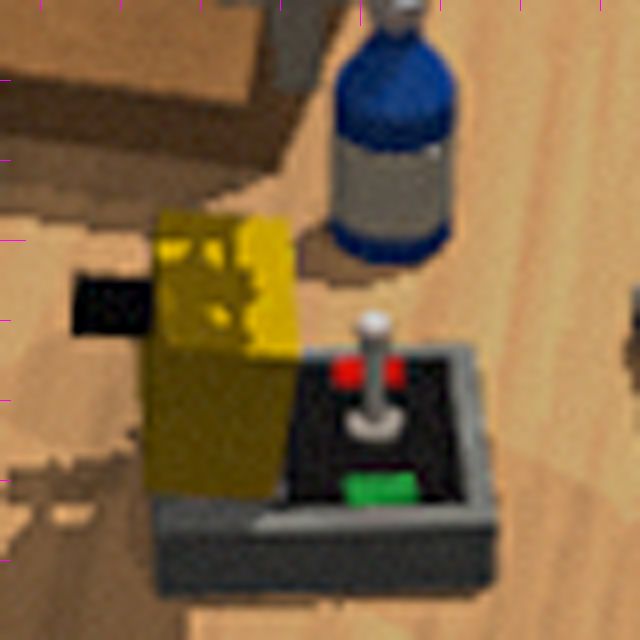

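View pics/wrist11.png

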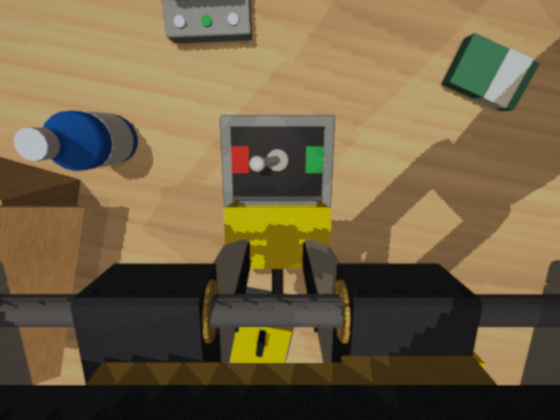

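View pics/c11w.png

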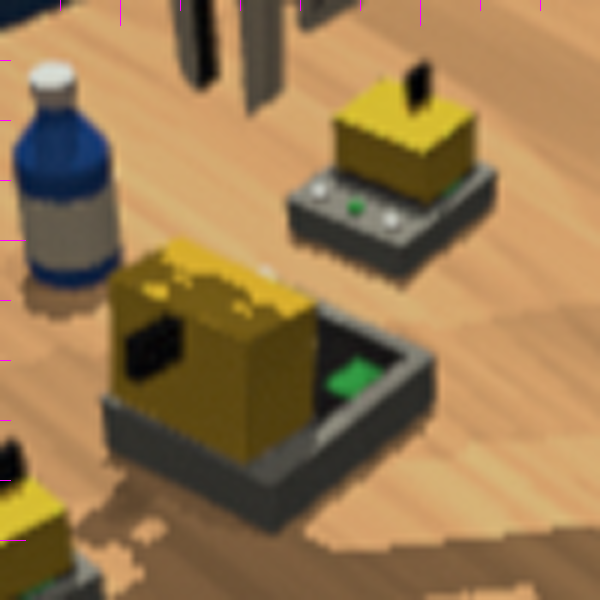

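```bash
python3 - <<'E'
from h import *
import pickle
W=pickle.load(open("pics/wrist11.pkl","rb"));S=pickle.load(open("pics/side11.pkl","rb"))
B=ray(W,(257.5,163.5),.081);P=ray(W,(276.5,160),.046)
corners=[ray(W,u,.04) for u in((221.5,116),(333.5,116))]
print("ball",B,"piv",P,"rear corners",corners,np.linalg.norm(corners[0]-corners[1]))
print("side ball",ray(S,(255+375/8-.5,120+325/8-.5),.081),"side piv",ray(S,(255+375/8-.5,120+424/8-.5),.046))
y=.187;R=np.array([[np.cos(y),np.sin(y)],[-np.sin(y),np.cos(y)]])
print("in box frame rel to box origin", R@(B[:2]-[.6152,-.2635]),R@(P[:2]-[.6152,-.2635]))
t=np.array([.5473,-.277]); yaw=2*np.arctan2(.2961,3.1276); print("tool yaw",np.degrees(yaw))
R=np.array([[-np.cos(yaw),-np.sin(yaw)],[-np.sin(yaw),np.cos(yaw)]]); print("ball from tcp, tool x,y (mm)",1000*R@(B[:2]-t),"piv",1000*R@(P[:2]-t))
E
```

```text
ball [ 0.51663506 -0.3037489   0.081     ] piv [ 0.51296943 -0.2845879   0.046     ] rear corners [array([ 0.47737389, -0.35383778,  0.04      ]), array([ 0.45382711, -0.23135327,  0.04      ])] 0.12472733019531274
side ball [ 0.5150528  -0.30512573  0.081     ] side piv [ 0.51120378 -0.27936461  0.046     ]
in box frame rel to box origin [-0.10432936 -0.02122281] [-0.10436882 -0.00171437]
tool yaw 10.816513904692881
ball from tcp, tool x,y (mm) [ 35.13994224 -20.5189375 ] piv [35.14460599 -1.01046094]
```

carry_out([
  [[1.75,-2.65,0,0],[1.75,-2.65,0,0],[0,0,3.5,0],[0,0,4,0],[0,0,3.5,0],[0,0,3,0],[0,0,1.5,0],[0,0,0.5,0],[0,0,0,0],[0,0,0,0]],
], claw=0)

```text
t: 16.98
tool_pos: [0.526, -0.3355, 0.0873]
orientation: [-0.3, 3.126, -0.002]
force: [1.2, -0.7, 0.1]
opening: 0.0002
```

```bash
python3 look.py 12 side scene;python3 -c "
from h import *
crop('scene12',160,90,280,210,5,'c12w');crop('side12',255,120,335,200,8,'c12s')"
```

```text
t 16.98 pos [ 0.526  -0.3355  0.0873] ori [-3.00371067e-01  3.12587810e+00 -1.82848680e-03] F [ 1.18238679 -0.69773565  0.10962014] open 0.0002313368835980548
```

View pics/c12s.png

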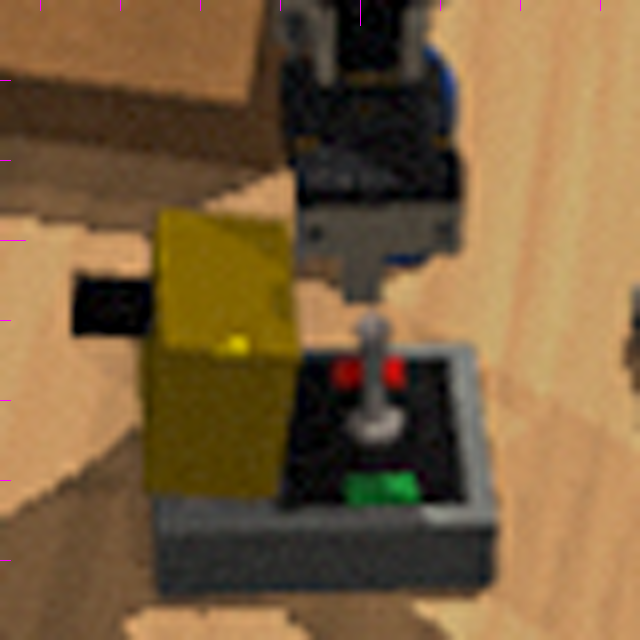

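View pics/c12w.png

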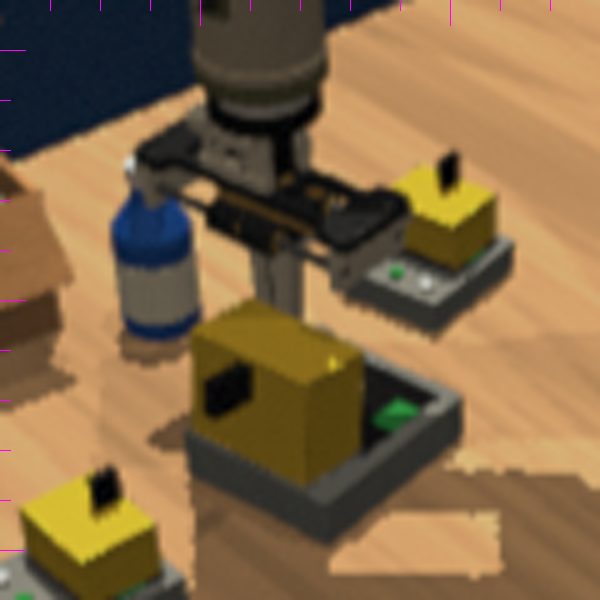

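carry_out([
  [[0.2,0.5,0,0],[0,0.5,0,0],[0,0.5,0,0],[0,0.5,0,0],[0,0.5,0,0],[0,0.5,0,0],[0,0.5,0,0],[0,0.5,0,0],[0,0.5,0,0],[0,0,0,0],[0,0,0,0]],
])

```text
t: 18.0
tool_pos: [0.5138, -0.2905, 0.0855]
orientation: [0.3, -3.126, -0.001]
force: [-0.2, 0.2, -0.6]
opening: 0.0004
```

carry_out([
  [[0,0.3,0,0],[0,0,0,0],[0,0,0,0]],
])

```text
t: 18.25
tool_pos: [0.5135, -0.2882, 0.0858]
orientation: [0.299, -3.127, -0.0]
force: [-0.9, -0.3, 0.5]
opening: 0.0004
```

```bash
python3 look.py 13 side scene;python3 -c "
from h import *
crop('scene13',160,90,280,210,5,'c13w');crop('side13',255,120,335,200,8,'c13s')"
```

```text
t 18.25 pos [ 0.5135 -0.2882  0.0858] ori [ 2.99473663e-01 -3.12699154e+00 -4.70893318e-04] F [-0.88799941 -0.26048128  0.45294953] open 0.0004022559743351834
```

View pics/c13s.png

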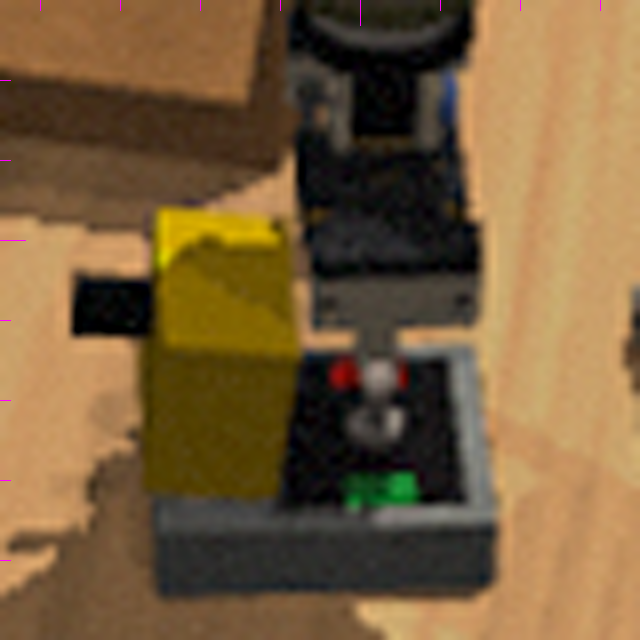

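View pics/c13w.png

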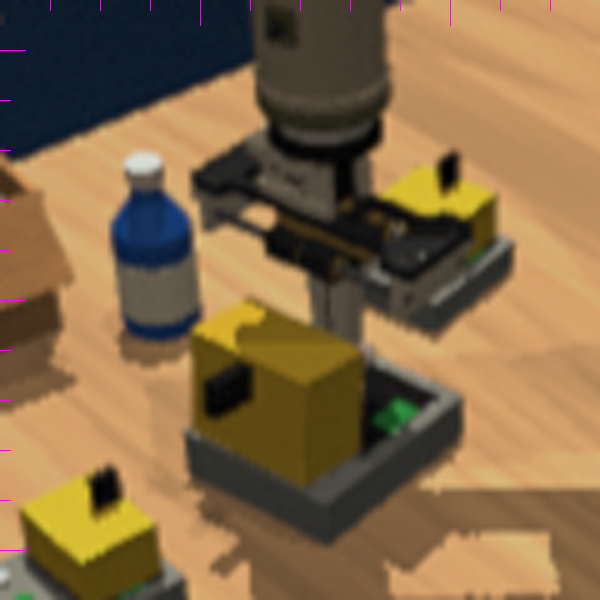

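```bash
cat > tog.py <<'E'
import sys
from h import *
import pickle
cam,tag,u,v=sys.argv[1],sys.argv[2],float(sys.argv[3]),float(sys.argv[4])
S=pickle.load(open(f"pics/{cam}{tag}.pkl","rb"))
bx={"side":[.6143,-.2625,.1789],"wrist":[.616,-.264,.1912]}[cam]
for a in np.arange(0,1.41,.1):
    q=proj(S,place(bx,[(-.105,.044*np.sin(a-.5),.042+.044*np.cos(a-.5))]))[0]; print(round(a,1),q.round(1),round(float(np.hypot(*(q-[u,v]))),1))
E
python3 tog.py side 11 301.4 160.1; python3 tog.py side 13 301.8 166.8 | head -0
```

```text
0.0 [301.4 160.8] 0.7
0.1 [301.4 161. ] 0.9
0.2 [301.5 161.4] 1.3
0.3 [301.6 161.9] 1.8
0.4 [301.7 162.5] 2.4
0.5 [301.7 163.2] 3.1
0.6 [301.8 164. ] 3.9
0.7 [301.9 164.9] 4.8
0.8 [301.9 165.9] 5.8
0.9 [302. 167.] 6.9
1.0 [302.1 168.1] 8.0
1.1 [302.1 169.3] 9.2
1.2 [302.2 170.5] 10.5
1.3 [302.2 171.8] 11.7
1.4 [302.2 173.1] 13.0Exception ignored on flushing sys.stdout:
BrokenPipeError: [Errno 32] Broken pipe
```

carry_out([
  [[0,0.3,0,0],[0,0,0,0],[0,0,0,0]],
])

```text
t: 18.6
tool_pos: [0.513, -0.2853, 0.086]
orientation: [0.3, -3.127, -0.0]
force: [0.5, 0.3, -0.7]
opening: 0.0004
```

carry_out([
  [[0,0.2,0,0],[0,0,0,0],[0,0,0,0]],
])

```text
t: 18.85
tool_pos: [0.5127, -0.2836, 0.0861]
orientation: [-0.299, 3.127, -0.001]
force: [0.8, -1.9, -0.4]
opening: 0.0009
```

carry_out([
  [[0,0.2,0,0],[0,0,0,0],[0,0,0,0]],
])

```text
t: 19.1
tool_pos: [0.5126, -0.283, 0.0863]
orientation: [-0.299, 3.127, -0.005]
force: [1.3, -8.6, -4.7]
opening: 0.0005
```

```bash
python3 look.py 14 side;python3 -c "
from h import *
crop('side14',255,120,335,200,8,'c14s')"
```

```text
t 19.10 pos [ 0.5126 -0.283   0.0863] ori [-0.29879278  3.12650293 -0.00461927] F [ 1.28071668 -8.63739243 -4.72250766] open 0.000453174289196322
```

View pics/c14s.png

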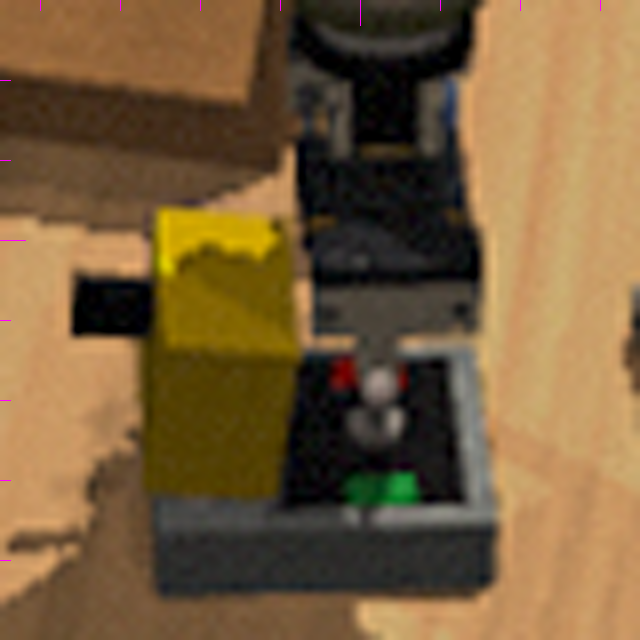

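carry_out([
  [[0,-0.7,0,0],[0,-0.7,0,0],[0,0,-3,0],[0,0,-4,0],[0,0,-4,0],[0,0,-4,0],[0,0,-1,0],[-1.75,0.7,0,0],[-1.75,0.7,0,0],[0,0,0,0],[0,0,0,0]],
], claw=3)

```text
t: 20.07
tool_pos: [0.547, -0.2744, 0.2456]
orientation: [0.302, -3.126, -0.001]
force: [0.5, -0.0, -0.8]
opening: 0.0303
```

```bash
python3 look.py 15 wrist side;python3 -c "
from h import *
crop('wrist15',200,100,360,220,5,'c15w');crop('side15',255,120,335,200,8,'c15s')"
```

```text
t 20.07 pos [ 0.547  -0.2744  0.2456] ori [ 3.01660116e-01 -3.12648475e+00 -1.01301450e-03] F [ 0.50019338 -0.04226194 -0.75175631] open 0.030283281731609005
```

View pics/c15s.png

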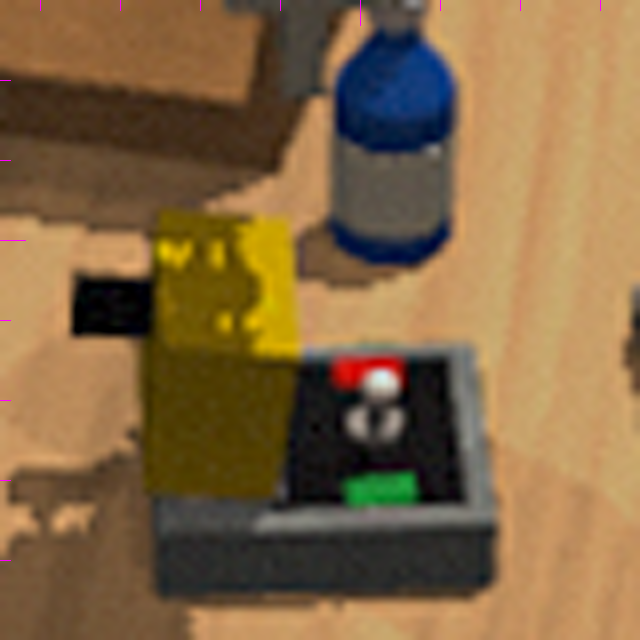

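View pics/c15w.png

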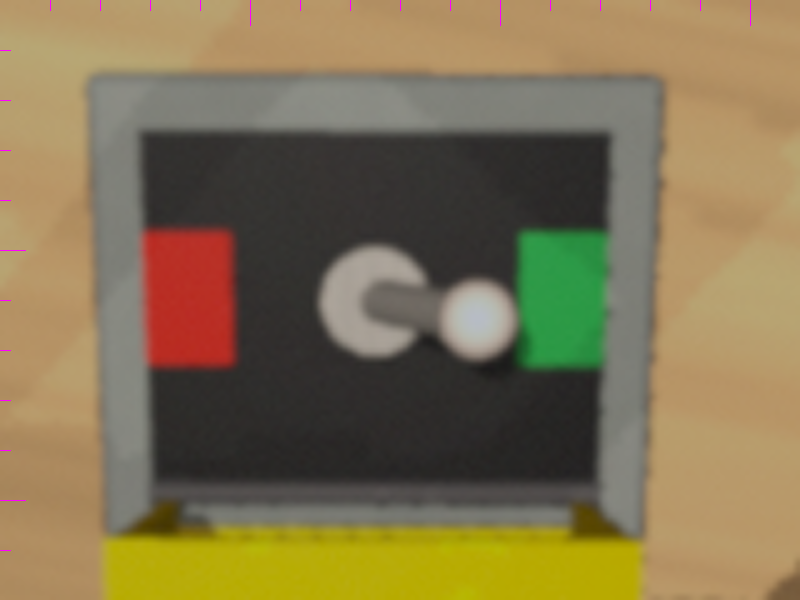

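carry_out([
  [[-2.3,-0.1,0,0],[-3,0,0,0],[-3,0,0,0],[-0.9,0,0,0],[0,0,3,0],[0,0,3.5,0],[0,0,3.5,0],[0,0,2.5,0],[0,0,1.3,0],[0,0,0,0],[0,0,0,0]],
])

```text
t: 21.08
tool_pos: [0.6367, -0.2587, 0.1082]
orientation: [0.299, -3.127, -0.001]
force: [1.2, -0.3, 0.7]
opening: 0.03
```

```bash
python3 look.py 16 wrist side scene;python3 -c "
from h import *
crop('scene16',180,110,280,210,6,'c16w');crop('side16',245,120,325,200,8,'c16s')"
```

```text
t 21.08 pos [ 0.6367 -0.2587  0.1082] ori [ 2.98560766e-01 -3.12660286e+00 -6.35920240e-04] F [ 1.18616547 -0.2731676   0.67612033] open 0.030027695290170006
```

View pics/c16s.png

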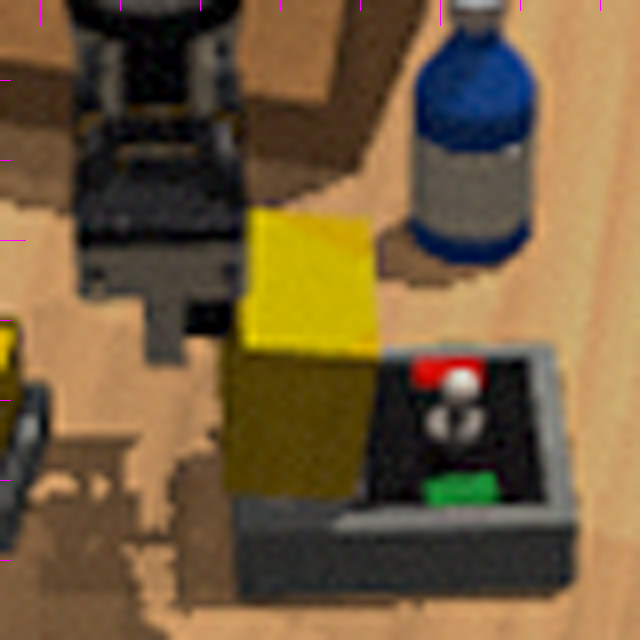

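View pics/c16w.png

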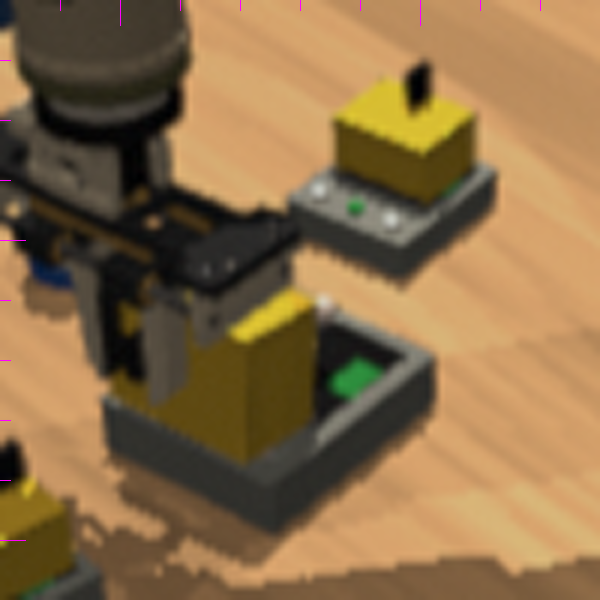

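carry_out([
  [[0,0,0,0],[0,0,0,0],[0,0,0,0],[0,0,0,0],[0,0,0,0],[0.5,0,-0.55,0],[0.53,0,-0.52,0],[0.57,0,-0.48,0],[0.6,0,-0.44,0],[0.63,0,-0.39,0],[0.65,0,-0.35,0],[0.68,0,-0.3,0],[0.7,0,-0.25,0],[0.71,0,-0.21,0],[0.73,0,-0.15,0],[0,0,0,0]],
], claw=0.5)

```text
t: 22.57
tool_pos: [0.5741, -0.2707, 0.1449]
orientation: [0.299, -3.127, 0.0]
force: [-1.7, -3.8, -1.4]
opening: 0.0121
```

carry_out([
  [[0.73,0,-0.1,0],[0.74,0,-0.05,0],[0.74,0,0,0],[0.74,0,0.05,0],[0.73,0,0.1,0],[0.73,0,0.15,0],[0.71,0,0.2,0],[0.7,0,0.25,0],[0.68,0,0.3,0],[0.55,0,0.3,0],[0.5,0,0.3,0],[0.5,0,0.32,0],[0,0,0,0],[0,0,0,0]],
])

```text
t: 23.73
tool_pos: [0.4951, -0.2858, 0.1254]
orientation: [0.299, -3.125, -0.001]
force: [-3.0, -4.3, 0.2]
opening: 0.012
```

```bash
python3 look.py 17 wrist side scene;python3 -c "
from h import *
crop('scene17',180,110,280,210,6,'c17w');crop('side17',255,120,335,200,8,'c17s')"
```

```text
t 23.73 pos [ 0.4951 -0.2858  0.1254] ori [ 2.98581053e-01 -3.12528036e+00 -5.28534806e-04] F [-3.00107391 -4.25757095  0.19689354] open 0.012042322450550497
```

View pics/c17s.png

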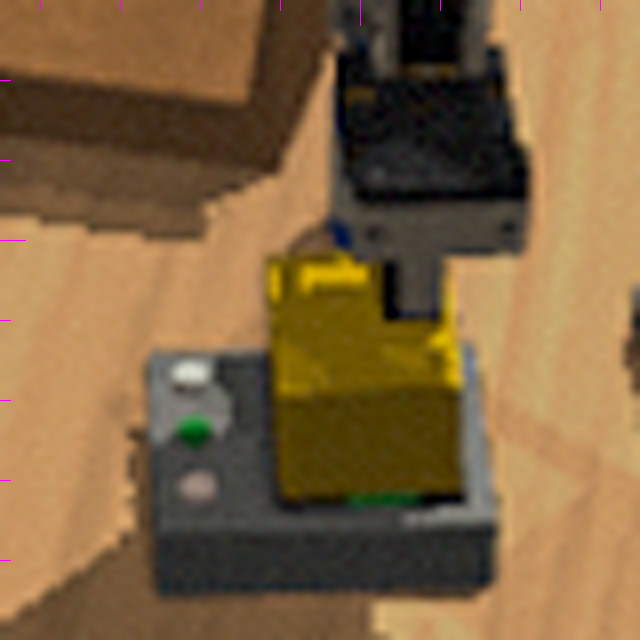

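View pics/c17w.png

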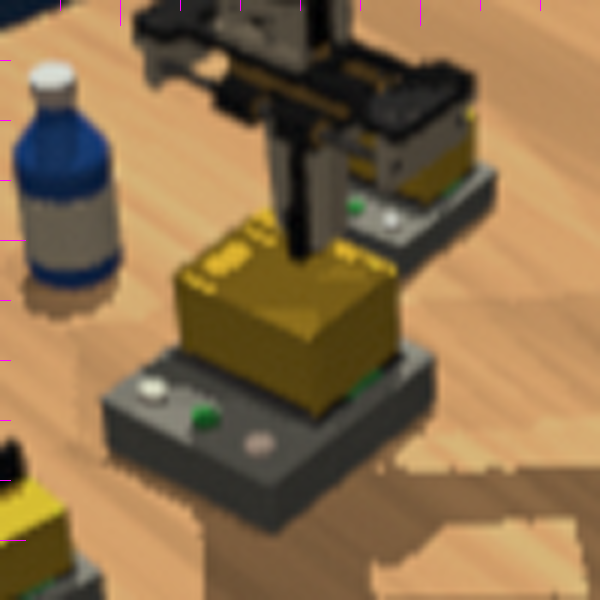

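carry_out([
  [[0.2,0,0.2,0],[0.1,0,0.2,0],[0,0,0,0],[0,0,0,0]],
])

```text
t: 24.22
tool_pos: [0.4935, -0.2862, 0.1232]
orientation: [-0.3, 3.127, -0.0]
force: [-3.4, -1.4, 9.2]
opening: 0.0119
```

carry_out([
  [[0.1,0,0.2,0],[0.1,0,0.2,0],[0,0,0,0],[0,0,0,0]],
])

```text
t: 24.55
tool_pos: [0.4932, -0.2863, 0.1207]
orientation: [-0.3, 3.124, -0.001]
force: [-0.7, 3.9, 15.6]
opening: 0.012
```

carry_out([
  [[0,0,-0.3,0],[0,0,0,0],[0,0,0,0],[0,0,0,0],[0,0,-2,0],[0,0,-4,0],[0,0,-4,0],[0,0,-4,0],[0,0,-3.5,0],[-4,0,0,0],[-4,0,0,0],[0,0,0,0],[0,0,0,0]],
], claw=4)

```text
t: 25.63
tool_pos: [0.5706, -0.2703, 0.2934]
orientation: [0.302, -3.123, -0.004]
force: [0.1, 0.2, 0.1]
opening: 0.0399
```

```bash
python3 look.py 18 wrist side scene;python3 -c "
from h import *
crop('scene18',180,110,280,210,6,'c18w');crop('side18',265,140,325,200,10,'c18s');crop('wrist18',215,80,340,220,5,'c18wr')"
```

```text
t 25.63 pos [ 0.5706 -0.2703  0.2934] ori [ 0.30233038 -3.12344966 -0.00427575] F [0.05598831 0.16042384 0.06730537] open 0.03987770953725811
```

View pics/c18s.png

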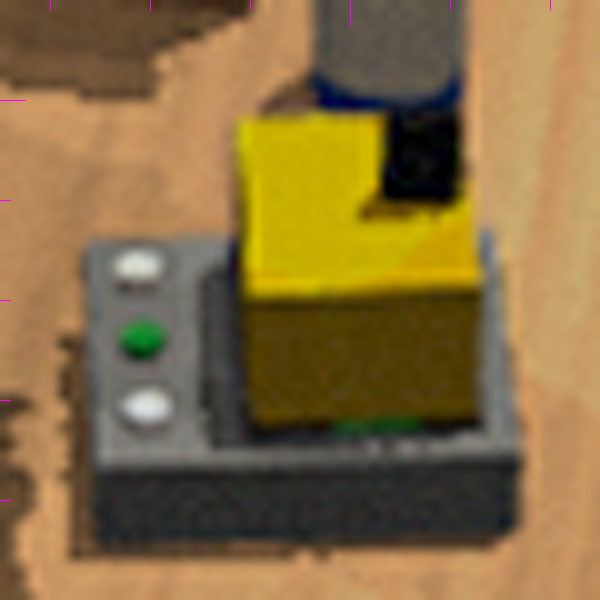

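View pics/c18wr.png

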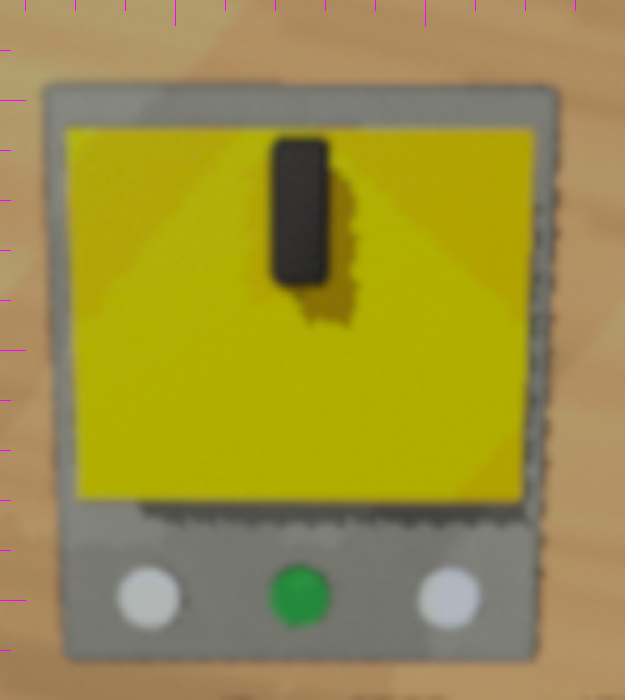

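View pics/scene18.png

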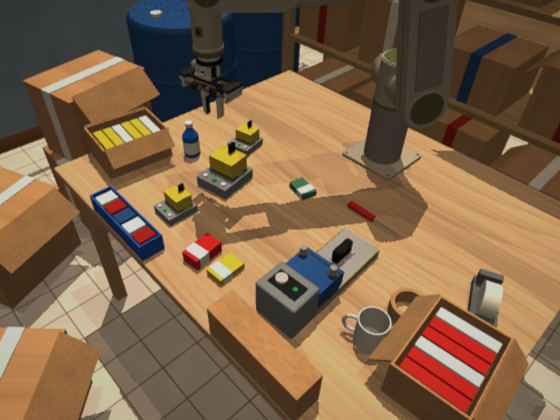

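```bash
python3 - <<'E'
from box import *
import pickle
W=pickle.load(open("pics/wrist18.pkl","rb"));S=pickle.load(open("pics/side18.pkl","rb"))
w=lambda x,y:np.array((215+x/5-.4,80+y/5-.4)); s=lambda x,y:np.array((265+x/10-.5,140+y/10-.5))
fx=[(W,(-155,-65,40),w(44,87)),(W,(-155,65,40),w(558,87)),(W,(-5,-65,40),w(66,660)),(W,(-5,65,40),w(537,657))]
hd=[(W,(-80,-50,60),w(65,128)),(W,(-80,50,60),w(535,127)),(W,(0,-50,60),w(77,500)),(W,(0,50,60),w(524,499)),
(W,(-48,-6,96),w(271,285)),(W,(-48,6,96),w(327,285))]
v,r=fitbox(fx,hd,[.615,-.264,.18,.1]);print(v.round(4),r.round(1).tolist())
fs=[(S,(-5,65,40),s(97,462)),(S,(-155,65,40),s(517,452)),(S,(-5,-65,40),s(88,240)),(S,(-155,-65,40),s(493,232))]
hs=[(S,(-80,50,60),s(477,282)),(S,(0,50,60),s(247,297)),(S,(0,-50,60),s(238,122)),(S,(0,50,0),s(258,423)),(S,(-80,50,0),s(479,418))]
v2,r=fitbox(fs,hs,[.615,-.264,.18,.1]);print(v2.round(4),r.round(1).tolist())
crop('scene18',330,180,420,260,8,'c18sd');crop('scene7',330,180,420,260,8,'c7sd');crop('scene0',330,180,420,260,8,'c0sd')
a=np.hstack([cv2.imread(f"pics/c{k}sd.png") for k in(0,18)]);cv2.imwrite("pics/sd.png",cv2.resize(a,None,fx=.55,fy=.55))
E
```

```text
[ 0.6161 -0.2636  0.1955 -0.0083] [[-1.2, -0.8], [0.8, -0.9], [-0.6, 1.3], [0.6, 1.7], [-0.2, -0.2], [0.1, -0.2], [0.2, 0.3], [-0.2, 0.4], [-0.4, -0.1], [0.7, -0.1]]
[ 0.6137 -0.2619  0.1789  0.0313] [[-0.4, 0.3], [0.9, 0.3], [-0.2, -0.4], [0.5, -0.5], [0.4, 0.0], [-0.1, -0.4], [-0.4, -0.3], [-0.8, 0.6], [0.1, 0.1]]
```

View pics/sd.png

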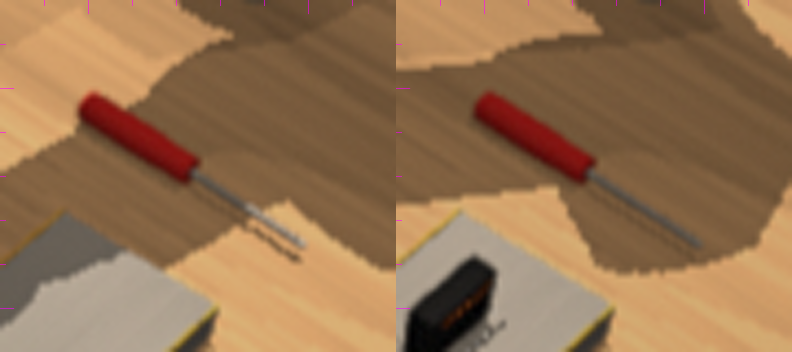

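View pics/side18.png

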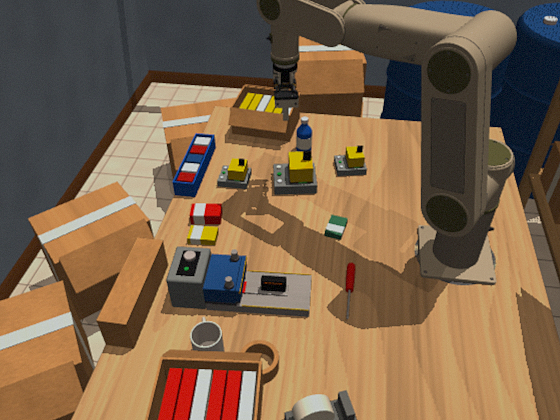

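carry_out([
  [[2.83,0.97,0,0],[2.83,0.97,0,0],[2.83,0.97,0,0],[0,0,3,0],[0,0,4,0],[0,0,4,0],[0,0,3.5,0],[0,0,2,0],[0,0,0.7,0],[0,0,0,0],[0,0,0,0]],
], claw=0)

```text
t: 26.7
tool_pos: [0.4812, -0.2595, 0.1259]
orientation: [-0.298, 3.126, -0.002]
force: [1.2, -0.4, 1.1]
opening: 0.0003
```

```bash
python3 look.py 19 scene side;python3 -c "
from h import *
crop('scene19',180,110,280,210,6,'c19w');crop('side19',255,120,335,200,8,'c19s')"
```

```text
t 26.70 pos [ 0.4812 -0.2595  0.1259] ori [-2.98360948e-01  3.12601553e+00 -1.88188530e-03] F [ 1.1819345  -0.3896257   1.09922102] open 0.00028288748967281814
```

View pics/c19w.png

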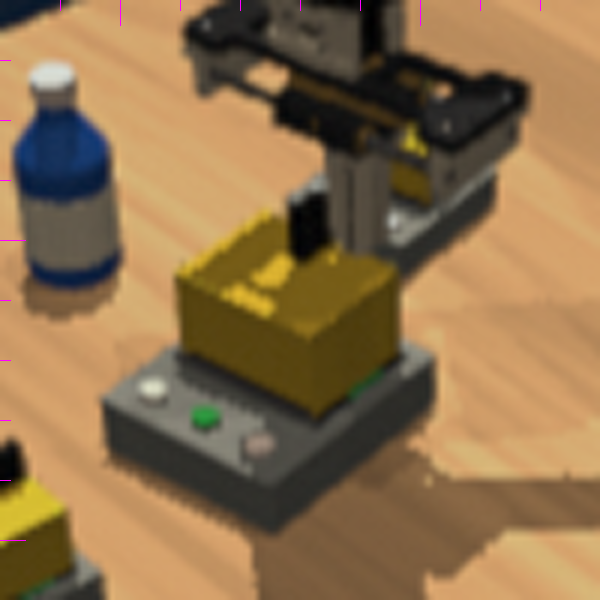

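View pics/c19s.png

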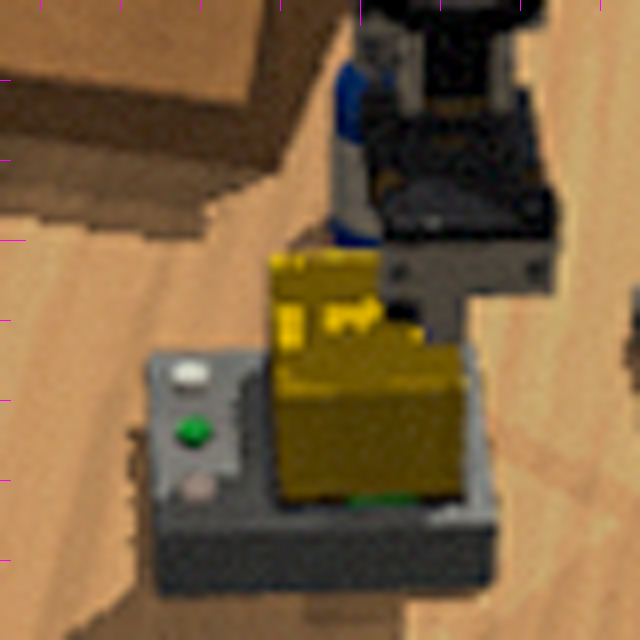

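carry_out([
  [[-0.3,0,0.4,0],[0,0,0,0],[0,0,0,0]],
])

```text
t: 27.05
tool_pos: [0.4845, -0.2584, 0.1209]
orientation: [-0.3, 3.126, -0.001]
force: [-0.5, 0.3, 0.2]
opening: 0.0004
```

carry_out([
  [[0,0,0.25,0],[0,0,0,0],[0,0,0,0]],
])

```text
t: 27.3
tool_pos: [0.4838, -0.2582, 0.1175]
orientation: [0.3, -3.127, -0.001]
force: [-0.1, 0.3, 0.1]
opening: 0.0007
```

carry_out([
  [[0,0,0.2,0],[0,0,0,0],[0,0,0,0]],
])

```text
t: 27.55
tool_pos: [0.4842, -0.2585, 0.1162]
orientation: [-0.299, 3.127, -0.001]
force: [-1.7, 0.7, 5.8]
opening: 0.0002
```

carry_out([
  [[0,0,0.15,0],[0,0,0,0],[0,0,0,0]],
])

```text
t: 27.8
tool_pos: [0.4842, -0.2585, 0.1161]
orientation: [-0.299, 3.127, -0.001]
force: [-5.1, 4.1, 15.9]
opening: 0.0004
```

carry_out([
  [[0,0,-1,0],[0,0,-3,0],[0,0,-4,0],[0,0,-4,0],[0,0,-4,0],[0,0,0,0],[0,0,0,0]],
])

```text
t: 28.38
tool_pos: [0.4855, -0.2593, 0.278]
orientation: [-0.299, 3.122, -0.007]
force: [-0.1, 0.5, -1.0]
opening: 0.0004
```

```bash
python3 look.py 20 scene side;python3 -c "
from h import *
crop('side20',265,140,325,200,10,'c20s');crop('side20',215,250,315,325,8,'c20g')"
```

```text
t 28.38 pos [ 0.4855 -0.2593  0.278 ] ori [-0.29904165  3.12200636 -0.00661778] F [-0.07421958  0.53945713 -1.00762015] open 0.00037341110972995145
```

View pics/c20s.png

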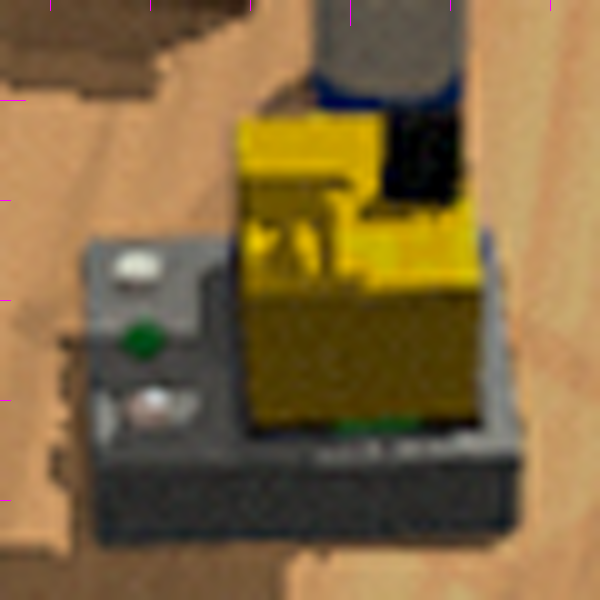

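View pics/c20g.png

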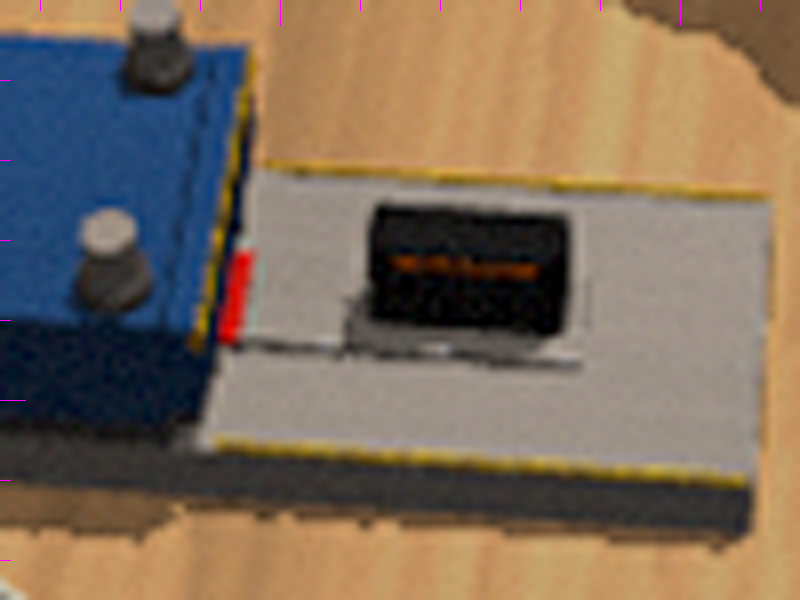

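View pics/scene20.png

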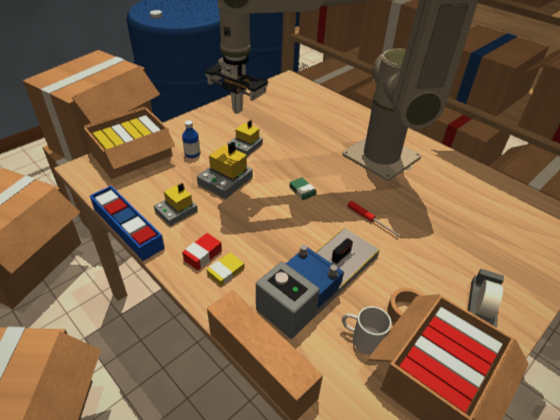

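```bash
python3 -c "
from plant import robot
print(robot.close_job())"
```

```text
the job is handed in; nothing more can be done
None
```

The sealer is set up as asked, and I handed the job in after about 28 s of the 72 s allowed.

- **Gauge:** I laid it on the feed table, slid it straight into the throat and let go. My last checks put the middle of the red band about 1 mm short of the jaw's front face: side camera −0.7 mm, wrist camera −0.8 to −1.7 mm. The face therefore stands over the 10 mm band, and the gauge had not moved in the final picture.
- **Guard and toggle:** I lifted the guard to about 1.5 rad and pushed the toggle to the green side until it met its stop at about 8.6 N. The side and wrist pictures showed it fully over. I did not see it again once the guard was down.
- **Guard closing:** After I lowered it by the tab, the two cameras disagreed on the angle: wrist −0.01 rad, side +0.03 rad. I then pressed the hood down with about 16 N. It did not give, and the fingertips stood at 102 mm, the height of the shut hood's top.
- **Bystanders:** In the final pictures the other things on the bench stand where they were. The arm was clear and touching nothing.

The side and scene cameras also disagreed with the wrist camera by a few millimetres when I located the gauge and the sealer. I went by the wrist camera for the grasp and the slide, and used both the wrist and side cameras for the final band position.

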